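# Load the salon steriliser and close it up

### The job

Put every implement from the round tray into the steriliser box, then shut the lid fully without slamming it, then swing the red clamp down flat over the lid, then wind the blue timer wheel clockwise (seen from above) by its knob, a full turn to its stop. Also slide the emptied tray across the counter, without lifting it, until it sits wholly on the round teal mat, and leave the other things on the counter where they are.

Things in the scene. Friction and masses are not known exactly. Their poses are not given: they have to be found in the camera images.
- steriliser: white open-topped steriliser box with a hinged lid, fixed to the counter, 200 (x) x 250 (y) x 70 mm (z); walls and floor 6 mm thick, so the chamber inside is 188 x 238 mm and its floor is 6 mm above the origin. Origin: centre of its underside; x points to the hinge side, away from the robot
- steriliser_lid (a joint): lid hinge angle: 0 shut flat on the box, about 1.5 to 1.7 standing open; a stiff hinge that stays where it is left. The lid is a white plate 200 x 250 x 8 mm, hinged along the box's far top edge
- steriliser_lid_hinge (a point): middle of the lid's hinge line, at the top of the far wall; the hinge axis is the steriliser's y axis
- steriliser_lid_handle (a point): grip point of the lid's black knob (round, about 25 mm across): 35 mm out from the lid's outer face, 30 mm from its free edge, in the middle of its width
- clamp (a joint): clamp arm angle: 0 down, lying level over the shut lid; about 1.6 to 1.9 standing up, swung back towards the robot; stays where it is left
- clamp_hinge (a point): clamp pivot, on a bracket on the box's near wall, 75 mm to the -y side of its middle and 92 mm above its underside; pivot axis is the steriliser's y axis
- clamp_handle (a point): centre of the red grip at the end of the clamp arm (grip 30 mm long, 16 mm wide across the steriliser's y, 14 mm thick), 55 mm from the pivot. The steel arm is 14 mm wide
- timer: wind-up timer, round white housing 120 mm across and 45 mm high, fixed to the counter; origin at the centre of its underside; the wheel's upright axis passes through the origin
- timer_wheel (a joint): turn of the blue timer wheel (96 mm across, top 60 mm above the counter): 0 unwound, grows clockwise seen from above, wound at the stop at 6.28 (one full turn)
- timer_knob (a point): centre of the upright steel finger knob on the wheel (18 mm across, standing 34 mm above the wheel's face, its top 92 mm above the counter), 36 mm from the wheel's axis; this point is 76 mm above the counter
- tray: loose round brass-rimmed black tray, 230 mm across, rim 16 mm high and 4 mm thick, floor 5 mm thick, 0.7 kg; origin at the centre of its underside
- mat: flat round teal mat, 270 mm across, level with the counter (nothing catches on it); origin at its centre
- wax_spatula: salon implement (orange handle, short 16 mm wide steel blade), 110 to 124 mm long, lying flat along its x axis with the tip to +x; plastic handle 80 mm long, 12 x 12 mm, centred 20 mm to -x of the origin; 50 g. Origin: on the underside. May be absent
- nail_pusher: salon implement (green handle, narrow 7 mm steel tip), 110 to 124 mm long, lying flat along its x axis with the tip to +x; plastic handle 80 mm long, 12 x 12 mm, centred 20 mm to -x of the origin; 50 g. Origin: on the underside. May be absent
- foot_rasp: salon implement (blue handle, ridged 22 mm wide steel tip), 110 to 124 mm long, lying flat along its x axis with the tip to +x; plastic handle 80 mm long, 12 x 12 mm, centred 20 mm to -x of the origin; 50 g. Origin: on the underside. May be absent
- lash_fork: salon implement (red handle, 12 mm wide forked steel tip), 110 to 124 mm long, lying flat along its x axis with the tip to +x; plastic handle 80 mm long, 12 x 12 mm, centred 20 mm to -x of the origin; 50 g. Origin: on the underside. May be absent
- powder_bottle: bystander: white bottle with green cap, 60 mm across, 150 mm tall; not to be disturbed
- lotion_bottle: bystander: clear bottle with purple cap, 46 mm across, 130 mm tall; not to be disturbed
- comb_jar: bystander: glass jar with steel lid, 80 mm across, 130 mm tall; not to be disturbed
- wax_cup: bystander: small white cup, 56 mm across, 45 mm tall; not to be disturbed
- nail_buffer: bystander: yellow block 90 x 28 x 28 mm; not to be disturbed
- cream_jar: bystander: amber jar with black cap, 60 mm across, 50 mm tall; not to be disturbed
- polish_bottle: bystander: small red bottle with black cap, 36 mm across, 60 mm tall; not to be disturbed

How it is judged (in metres and radians):
On the way, in this order (a step that is already met when the one before it is completed fails the run):
1. all the implements lie in the steriliser's chamber (x of wax_spatula in the frame of steriliser between -0.098 and 0.098 m and y of wax_spatula in the frame of steriliser between -0.123 and 0.123 m and z of each of wax_spatula, nail_pusher, foot_rasp, lash_fork in the frame of steriliser below 0.045 m and x of nail_pusher in the frame of steriliser between -0.098 and 0.098 m and y of nail_pusher in the frame of steriliser between -0.123 and 0.123 m and x of foot_rasp in the frame of steriliser between -0.098 and 0.098 m and y of foot_rasp in the frame of steriliser between -0.123 and 0.123 m and x of lash_fork in the frame of steriliser between -0.098 and 0.098 m and y of lash_fork in the frame of steriliser between -0.123 and 0.123 m), for 0.3 s.
2. the lid is shut, with the implements inside (all of step 1 and value of joint steriliser_lid below 0.05 rad), for 0.2 s.
3. the clamp is down over the shut lid (value of joint steriliser_lid below 0.05 rad and value of joint clamp below 0.12 rad), for 0.2 s.
4. the timer is wound a full turn, to its stop, with lid and clamp closed (all of step 3 and value of joint timer_wheel above 6.1 rad), for 0.2 s.
At the end, for the whole second after the job is handed in: All implements are in the chamber, the lid is shut (within 0.05 rad), the clamp down (within 0.12 rad), the timer wound to at least 6.1 rad, and the tray rests flat on the counter with its centre within 25 mm of the mat's (all of step 1 and all of step 4 and horizontal distance between tray and mat below 0.025 m and height (world z) of tray below 0.005 m and linear speed of tray below 0.02 m/s); the robot touches nothing.
It fails at once if a bystander is knocked over or shoved more than 3 cm (distance of any of powder_bottle, lotion_bottle, comb_jar, wax_cup, nail_buffer, cream_jar, polish_bottle from where it was at the start of the episode above 0.03 m).
It fails at once if the tray is lifted off the counter (more than 4 cm) (height (world z) of tray above 0.04 m).
It fails at once if the lid is slammed (faster than 3 rad/s) (velocity of joint steriliser_lid below -3 rad/s).
Of wax_spatula, nail_pusher, foot_rasp, lash_fork only 2 to 4 are there at a start; the rules pass over those that are not, and their reading is None.
At some moment in a run one of tray, wax_spatula, nail_pusher, foot_rasp, lash_fork may be knocked a few centimetres aside while the robot is not near it.
Once in a run the grip may slacken for a moment while it holds something.
It also fails if it takes over 210 s, if anything falls off the work surface, if the arm or the gripper's body presses on something with over 40 N, if the wrist force passes 120 N, or if a joint passes its speed limit or range.

### The arm

A 7-joint arm with a two-finger parallel gripper is mounted at the origin on the work surface. World frame = base frame: x ahead of the robot, y to its left, z up, the work surface at z = 0. Lengths are in mm, angles in rad, forces in N, time in s.
With the tool pointing down it reaches from about 400 to 900 mm from the base axis. Payload 5.5 kg.
Tool frame: the origin (TCP) lies at the very end of the fingers, on their centre line; the grasp point (between the pads) lies 19 mm behind it; z points along the fingers, y is the line along which they close (so a half turn about z gives the same grasp; the last joint's range is limited). The gripper opens to 85 mm and grips with 20 to 120 N. Pads are 22 mm wide; open, the fingers measure 114 mm over their backs; the gripper's body (76 mm by 85 mm) begins 54 mm behind the grasp point. The pads swing forward as they close: fully open they stand 13 mm farther back than shut.
Start: joints at [1.402, 0.501, -0.427, 1.55, 0.221, 1.138, -0.21], TCP at [272.061, -590.324, 231.31] pointing down, gripper open.
Joint ranges: [-2.88, 2.88], [-0.31, 2.03], [-1.54, 1.56], [0.2, 2.42], [-1.41, 4.55], [0.19, 2.02], [-2.57, 2.57]. Speed limits (rad/s): [2.57, 2.57, 3.14, 3.14, 3.14, 3.14, 3.14].

### API

Orientations are given as a rotation vector (axis times angle).
In Python, from rig import readout, read_camera, camera_info, order, outline_of, spot_point gives the robot as it stands.
- The arm moves only by the tool apply_moves, never from a script. Its arguments are lists of equal length, an entry for each row: "linear": the shift along the tool's x, y, z in m, a list of three; "twist": the turn, a rotation vector about the tool's x, y, z in degrees, a list of three. A call has 1 to 8 rows; each row shifts and turns the commanded pose from where the row before left it, along the tool's axes as they then stand; what a row does not reach is not made up. A row lasts 1/10 s, in which the tool goes at most 50 mm and 8.59 degrees, less where a joint would pass 70% of its speed; a pose out of reach is approached as far as the arm can. A call is refused whole if a number of a shift passes 0.05 or a number of a turn 8.59, either way. A call with a gripper value outside its range is refused whole. "grip" is the finger opening in m, from 0 to 0.0854, set as the call begins (left out, the last holds). The fingers move at their own pace and stop on an object; "force" is the grip in N (left out, the last holds). Time passes only in rows, so rows that do not move let the fingers close. It gives the time, the measured TCP pose, the force, the opening and the grip force at its end, in the units of the state.
- readout.get_state(): the state, without advancing time (a new reading comes with each control period).
- read_camera(name): name is "side" or "top" or "wrist"; returns the picture (420x560x3 uint8, red, green, blue); there is no depth.
- camera_info(name): a dict with "K" (3x3 intrinsics, pixels), "cam_to_world" (4x4, takes a point from camera to world coordinates). Camera axes: x right, y down, z forward; pixel columns grow to the right and rows downward; lengths in mm; the calibration is good to about 2 mm. A picture is of the moment at which its call begins: read the wrist's pose just before it. camera_info takes no time and is no camera call; for the wrist camera it gives the pose at the moment of the call.
- order.hand_in(): hands the job in; it is judged then, once.
Trained networks look in the newest picture that a camera, given by its name, has taken for a name from the list of things; names that differ only in an ending like _2 or _b are one class to them, and where a whole thing is asked for, a point or a joint stands for the part that bears it (a point fixed in the world has none). Each returns a list of dicts, best first, with "confidence" (0 to 1); they miss things now and then, are a little off and sometimes report something else, mostly with a low value. They report only what shows in the picture. A call takes as long as a camera call.
- outline_of(camera, target): "region" (420x560 bool, what is visible of it) and "location" ([column, row] in pixels, amid what is visible of it).
- spot_point(camera, target): "location" ([column, row] in pixels: a listed point, or the origin of a listed thing).
The state is a dict: "t": time; "joint_pos": joint angles; "joint_velocities": joint speeds; "tau": joint torques, N m; "tcp_pos": TCP position; "ee_rot": TCP orientation; "ft_force": force on the tool from outside, world axes, zero at the start; "wrist_torque": the same for the moment, N m; "opening": finger opening in mm; "grip_force": force on a finger pad.
Only numpy, scipy, OpenCV 4.12 (cv2) and the standard library are available. Lean on these libraries where they do the work, as an engineer would, in place of code of your own. Each camera call takes 0.05 s, during which the arm holds its last target. There are 200 camera calls.

## Working session

There is one attempt and no reset: what is moved stays moved. The work goes in short steps, Python scripts to look and compute and a tool call to move; the robot and the scene stay as the last step left them, time stands still between calls to the robot, and variables do not carry over. Pictures are saved under pics/ and viewed, at most 14 in all, crops included, and the job is handed in when it is done.

Besides the shell and the picture viewer there is one more tool, called after "Call:" in YAML: its name, and indented under it one key for each argument. apply_moves: Moves the arm, as the interface text tells. Its arguments: {"type":"object","properties":{"linear":{"type":"array"},"twist":{"type":"array"},"grip":{"type":"number"},"force":{"type":"number"}},"required":["linear","twist"]}

```bash
ls; mkdir -p pics; cat > h.py <<'E'
import numpy as np, cv2
from rig import readout, read_camera, camera_info, order, outline_of, spot_point
from scipy.spatial.transform import Rotation as R
def ray(info,px):
    K=np.array(info["K"]);T=np.array(info["cam_to_world"])
    d=T[:3,:3]@np.linalg.inv(K)@np.array([px[0],px[1],1.]);return T[:3,3],d/np.linalg.norm(d)
def onz(info,px,z):
    o,d=ray(info,px);return o+d*(z-o[2])/d[2]
def tri(rays):
    A=np.zeros((3,3));b=np.zeros(3)
    for o,d in rays:
        P=np.eye(3)-np.outer(d,d);A+=P;b+=P@o
    p=np.linalg.solve(A,b);return p,max(np.linalg.norm((np.eye(3)-np.outer(d,d))@(p-o)) for o,d in rays)
def proj(info,p):
    T=np.linalg.inv(np.array(info["cam_to_world"]));c=T[:3,:3]@np.array(p)+T[:3,3];u=np.array(info["K"])@c;return u[:2]/u[2]
E
python3 - <<'E'
from h import *
ims={}
for c in("side","top"):
    im=read_camera(c);cv2.imwrite(f"pics/{c}0.png",im[:,:,::-1])
    ims[c]=camera_info(c); print(c,np.round(ims[c]["cam_to_world"],2).tolist(),ims[c]["K"])
for n in "steriliser steriliser_lid_hinge steriliser_lid_handle clamp_hinge clamp_handle timer timer_knob tray mat wax_spatula nail_pusher foot_rasp lash_fork".split():
    r={}
    for c in ims:
        s=spot_point(c,n)
        r[c]=[(np.round(q["location"],1).tolist(),round(q["confidence"],2)) for q in s[:2]]
    print(n,r)
    if r["side"] and r["top"]:
        p,e=tri([ray(ims[c],r[c][0][0]) for c in ims]);print("   ",np.round(p,1),round(e,1))
print(readout.get_state())
E
```

```text
pics
side [[0.99, -0.08, 0.09, 430.36], [-0.11, -0.53, 0.84, -1008.9], [-0.02, -0.85, -0.53, 732.67], [0.0, 0.0, 0.0, 1.0]] [[405.25271449   0.         271.78243573]
 [  0.         405.25271449 208.06199095]
 [  0.           0.           1.        ]]
top [[-0.02, -0.98, 0.2, 313.04], [-1.0, 0.02, 0.0, -11.32], [-0.0, -0.2, -0.98, 1166.96], [0.0, 0.0, 0.0, 1.0]] [[408.73832042   0.         288.81793529]
 [  0.         408.73832042 202.99182725]
 [  0.           0.           1.        ]]
steriliser {'side': [([274.8, 216.1], 0.82)], 'top': [([256.7, 208.6], 0.9)]}
    [543.6  83.8   5.4] 6.7
steriliser_lid_hinge {'side': [([304.7, 196.8], 0.8)], 'top': [([256.3, 169.8], 0.9), ([307.7, 145.1], 0.45)]}
    [640.1  79.2  72.6] 6.1
steriliser_lid_handle {'side': [([321.5, 146.7], 0.95), ([248.6, 319.8], 0.28)], 'top': [([256.3, 128.2], 0.93)]}
    [687.   64.6 248.7] 1.8
clamp_hinge {'side': [], 'top': [([282.4, 245.7], 0.43)]}
clamp_handle {'side': [([230.4, 192.6], 0.6), ([365.7, 328.8], 0.38)], 'top': [([382.5, 247.2], 0.55)]}
    [ 406.4 -212.   274.6] 11.6
timer {'side': [([243.5, 180
[... 939 characters left out ...]
: 1.4, 'joint_pos': array([ 1.40217873,  0.50091077, -0.42701768,  1.55037924,  0.2207817 ,
        1.13831243, -0.21030893]), 'joint_velocities': array([-0.00110201, -0.00018633, -0.0008351 ,  0.00167934,  0.00025517,
       -0.00093388, -0.0014229 ]), 'tau': array([-3.88811413e-04, -5.69363344e+01, -5.81057757e+00, -2.81326103e+01,
        1.27110636e-02,  2.02371841e-03, -5.99430837e-05]), 'tcp_pos': array([ 272.08971666, -590.31617912,  231.31311369]), 'ee_rot': array([-3.06864233e+00, -6.73076072e-01, -1.00598157e-04]), 'ft_force': array([0.63268116, 0.6051475 , 0.43643521]), 'wrist_torque': array([ 0.01490205,  0.02031859, -0.00330546]), 'grip_force': 0.0, 'opening': 85.28403653637324}
```

```bash
cd pics; python3 -c "
import cv2
for c in('side','top'):
    a=cv2.imread(c+'0.png');cv2.imwrite(c+'0b.png',cv2.resize(a,(800,600),interpolation=cv2.INTER_CUBIC))"
```

```text
(no output)
```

View pics/side0b.png

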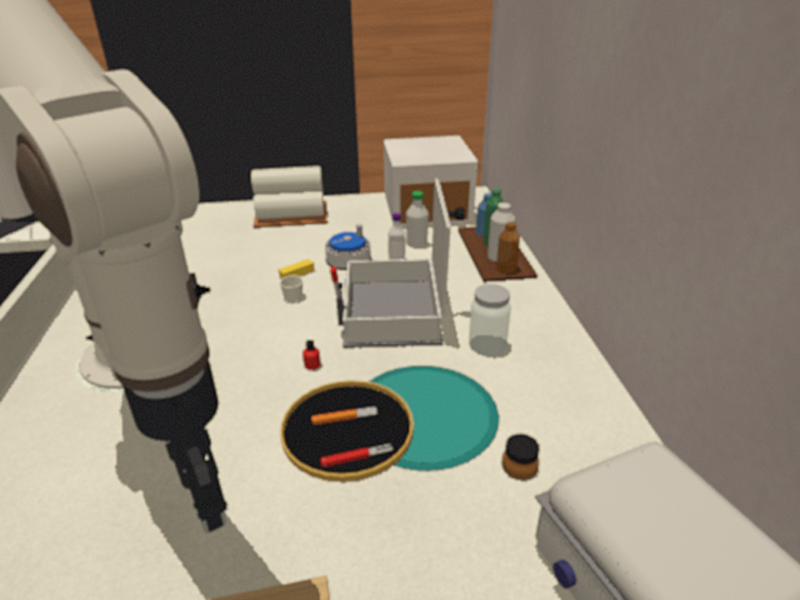

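View pics/top0b.png

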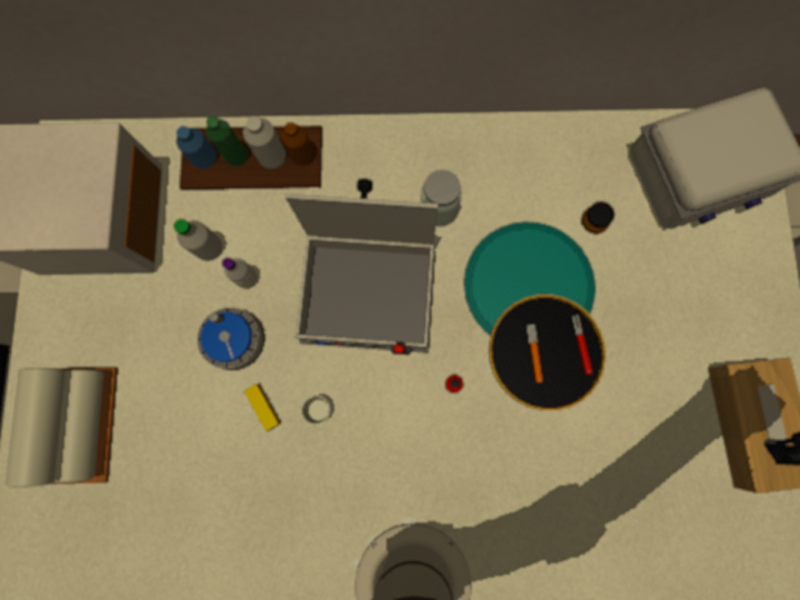

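The side view shows the orange spatula (about 345,415 in the 800x600 view) and red fork (357,455) on the tray. There are only two implements. The lid stands open, the clamp is up at the box's near left (335,275), and the tray partly overlaps the mat. The top view agrees: spatula at 535,352, fork at 583,345, timer knob at 218,318, clamp at 400,348.

```bash
python3 - <<'E'
from h import *
I={c:camera_info(c) for c in("side","top")}
im={c:cv2.imread(f"pics/{c}0.png") for c in I}
hsv={c:cv2.cvtColor(im[c],cv2.COLOR_BGR2HSV) for c in im}
def comps(c,lo,hi,mn=15):
    m=cv2.inRange(hsv[c],lo,hi);n,l,s,ce=cv2.connectedComponentsWithStats(m)
    return [(l==i) for i in range(1,n) if s[i,4]>=mn]
rng={"orange":((6,150,110),(17,255,255)),"red":((0,170,90),(4,255,255)),"teal":((80,100,50),(95,255,255)),"blue":((102,150,60),(120,255,255)),"brass":((14,90,80),(24,255,255))}
for k,(lo,hi) in rng.items():
  for c in I:
    for m in comps(c,lo,hi):
        ys,xs=np.nonzero(m);z={"orange":14,"red":14,"teal":0,"blue":60,"brass":16}[k]
        pts=np.array([onz(I[c],(x,y),z)[:2] for x,y in zip(xs,ys)],np.float32)
        r=cv2.minAreaRect(pts); mu=pts.mean(0);w,v=np.linalg.eigh(np.cov(pts.T))
        print(k,c,len(xs),"px",(round(xs.mean()),round(ys.mean())),"mean",mu.round(1),"rect",np.round(r[0],1),np.round(r[1],1),"axis",v[:,1].round(3))
for n in ("steriliser","tray","mat","timer"):
    for c in I:
        o=outline_of(c,n)
        if o:
            reg=o[0]["region"];z={"steriliser":0,"tray":16,"mat":0,"timer":45}[n]
            ys,xs=np.nonzero(reg);pts=np.array([onz(I[c],p,z)[:2] for p in zip(xs,ys)],np.float32)
            print(n,c,round(o[0]["confidence"],2),len(xs),cv2.minEnclosingCircle(pts))
a=im["top"][140:270,190:330];cv2.imwrite("pics/box.png",cv2.resize(a,None,fx=5.6,fy=4.6,interpolation=cv2.INTER_CUBIC))
E
```

```text
orange side 387 px (56, 16) mean [-2037.6  5945.9] rect [-1911.2  5869.3] [ 439.2 5773.3] axis [-0.36   0.933]
orange side 47 px (255, 3) mean [ 993.2 6629.2] rect [1030.8 6525.3] [ 272.5 1111.8] axis [0.107 0.994]
orange side 2207 px (295, 34) mean [1195.8 3683.1] rect [1164.3 4262.8] [5288.6 1373.4] axis [0.139 0.99 ]
orange side 144 px (318, 6) mean [1905.7 5814.7] rect [1879.1 5808.9] [1853.   456.7] axis [0.203 0.979]
orange side 16 px (247, 6) mean [ 830.2 6105. ] rect [ 838.2 6162.2] [866.   48.4] axis [0.044 0.999]
orange side 38 px (311, 56) mean [1117.8 2353. ] rect [1119.4 2355.8] [331.8  57. ] axis [0.227 0.974]
orange side 19 px (294, 63) mean [ 942.5 2159.7] rect [ 948.7 2157.4] [ 56.4 143.4] axis [-0.109  0.994]
orange side 16 px (261, 65) mean [ 688.7 2130.8] rect [ 696.6 2138.8] [191.1  34.1] axis [0.224 0.975]
orange side 150 px (272, 76) mean [ 737.7 1821.8] rect [ 739.9 1863.9] [176.7 632.3] axis [0.023 1.   ]
orange side 20 px (285, 68) mean [ 854.1 2016.6] rect [ 854.  2028.1] [153.5  51.1] axis [0.088 0.996]
orange side 20 px (316, 68) mean [1076.4 1959.7] rect
[... 5463 characters left out ...]
 rect [194.6 627.4] [ 15.8 108. ] axis [-0.058  0.998]
steriliser side 0.65 264 ((322.1399841308594, 218.64004516601562), 63.11266326904297)
steriliser top 0.8 9989 ((598.5625, 109.2394027709961), 221.05633544921875)
tray side 0.7 4820 ((428.6150207519531, -281.57073974609375), 122.61119842529297)
tray top 0.84 4779 ((423.3165283203125, -270.6389465332031), 115.2818374633789)
mat side 0.95 4347 ((564.0880126953125, -248.6427459716797), 136.85476684570312)
mat top 0.77 4708 ((563.8599853515625, -246.86993408203125), 137.43972778320312)
timer side 0.6 687 ((471.46405029296875, 337.0845031738281), 129.3533935546875)
timer top 0.97 1678 ((454.3632507324219, 344.2952880859375), 66.94011688232422)
```

View pics/box.png

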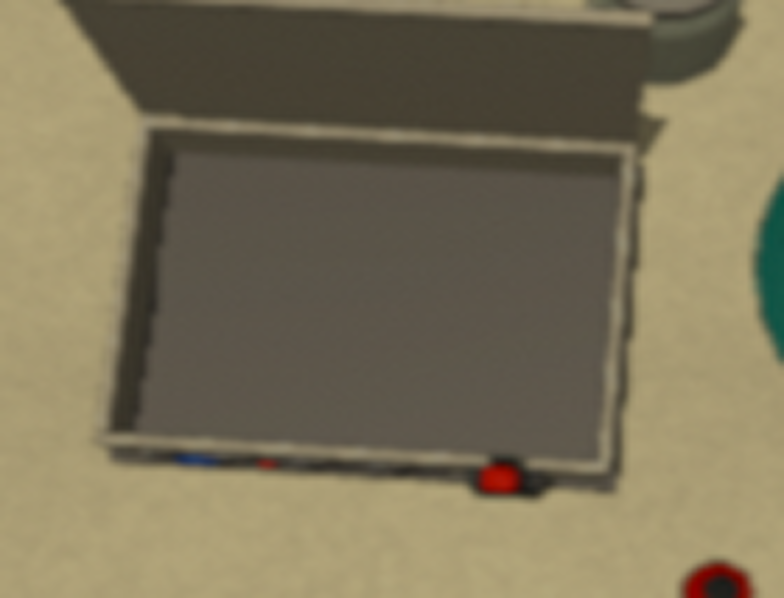

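The crop shows the box rim corners at (148,120), (632,148), (105,440) and (608,468), with the red clamp grip at (500,478).

```bash
cat >> h.py <<'E'
import json
def Rdown(yaw):  # tool x at world yaw (deg), z down
    return R.from_euler('z',yaw,degrees=True)*R.from_euler('x',180,degrees=True)
def plan(segs,start=None):
    """segs: list of (pos mm, yaw deg, nrows)"""
    s=readout.get_state()
    p=np.array(s["tcp_pos"]) if start is None else np.array(start[0],float);r=R.from_rotvec(s["ee_rot"]) if start is None else Rdown(start[1])
    rows=[]
    for pos,yaw,n in segs:
        for k in range(n):
            tp=p+(np.array(pos)-p)/(n-k)
            d=np.round(r.inv().apply(tp-p),0)
            rem=(r.inv()*Rdown(yaw)).as_rotvec(degrees=True)/(n-k)
            t=np.round(rem,1)
            if max(abs(d))>50 or max(abs(t))>8.59: print("LIMIT",d,t)
            p=p+r.apply(d);r=r*R.from_rotvec(t,degrees=True)
            rows.append((d/1000,t))
    for i in range(0,len(rows),8):
        q=rows[i:i+8]
        print(json.dumps({"linear":[(a+0.).round(4).tolist() for a,_ in q],"twist":[(b+0.).tolist() for _,b in q]}).replace(" ",""))
    print("end",p.round(1),r.as_rotvec().round(3))
E
python3 - <<'E'
from h import *
I=camera_info("top")
c={k:onz(I,(190+x/5.6,140+y/4.6),70)[:2] for k,(x,y) in dict(fl=(148,120),fr=(632,148),nl=(105,440),nr=(608,468)).items()}
for k in c: print(k,c[k].round(1))
v=(c["fl"]-c["fr"])/2+(c["nl"]-c["nr"])/2
print("centre",sum(c.values())/4,"yaw",np.degrees(np.arctan2(-v[0],v[1])))
print("clamp",onz(I,(190+500/5.6,140+478/4.6),150))
for z in (16,): print(onz(I,(409,248),z))
plan([((424,-344,120),9.2,8),((424,-344,8),9.2,4)])
E
```

```text
fl [647.2 190.9]
fr [625.4 -50.1]
nl [452.2 207.7]
nr [431.8 -34.3]
centre [539.14541102  78.54380128] yaw -4.982616669114354
clamp [418.51338139  15.52431341 150.        ]
[ 415.04754562 -344.95376735   16.        ]
{"linear":[[0.03,-0.02,0.014],[0.029,-0.021,0.014],[0.029,-0.022,0.014],[0.028,-0.023,0.014],[0.027,-0.024,0.014],[0.026,-0.025,0.014],[0.026,-0.026,0.014],[0.025,-0.026,0.013]],"twist":[[0.0,0.0,1.9],[0.0,0.0,1.9],[0.0,0.0,2.0],[0.0,0.0,1.9],[0.0,0.0,2.0],[0.0,0.0,1.9],[0.0,0.0,2.0],[0.0,0.0,1.9]]}
{"linear":[[0.0,0.0,0.028],[0.0,0.0,0.028],[0.0,0.0,0.028],[0.0,0.0,0.028]],"twist":[[0.0,0.0,0.0],[0.0,0.0,0.0],[0.0,0.0,0.0],[0.0,0.0,0.0]]}
end [ 424.1 -343.9    8.3] [-3.131 -0.253 -0.   ]
```

Call:
apply_moves:
  linear:
    - [0.03,-0.02,0.014]
    - [0.029,-0.021,0.014]
    - [0.029,-0.022,0.014]
    - [0.028,-0.023,0.014]
    - [0.027,-0.024,0.014]
    - [0.026,-0.025,0.014]
    - [0.026,-0.026,0.014]
    - [0.025,-0.026,0.013]
  twist:
    - [0,0,1.9]
    - [0,0,1.9]
    - [0,0,2.0]
    - [0,0,1.9]
    - [0,0,2.0]
    - [0,0,1.9]
    - [0,0,2.0]
    - [0,0,1.9]
  grip: 0.05
  force: 50

```text
t: 2.6
tcp_pos: [424.7, -342.7, 119.9]
ee_rot: [3.131, 0.251, 0.0]
ft_force: [0.2, 0.2, -0.0]
opening: 50.1
grip_force: 0.0
```

Call:
apply_moves:
  linear:
    - [0,0,0]
    - [0,0,0]
    - [0,0,0]
  twist:
    - [0,0,0]
    - [0,0,0]
    - [0,0,0]

```text
t: 2.9
tcp_pos: [423.7, -345.3, 120.6]
ee_rot: [3.13, 0.251, 0.0]
ft_force: [0.0, -0.4, -0.5]
opening: 50.0
grip_force: 0.0
```

```bash
cat >> h.py <<'E'
def blobs(c,lo,hi,z,mn=40,pic=None):
    """colour blobs of camera c: world centre, size, axis yaw on plane z"""
    I=camera_info(c);im=read_camera(c)[:,:,::-1].copy()
    if pic: cv2.imwrite(pic,im)
    m=cv2.inRange(cv2.cvtColor(im,cv2.COLOR_BGR2HSV),lo,hi);n,l,s,ce=cv2.connectedComponentsWithStats(m);out=[]
    for i in range(1,n):
        if s[i,4]<mn: continue
        ys,xs=np.nonzero(l==i);P=np.array([onz(I,q,z)[:2] for q in zip(xs,ys)],np.float32)
        w,v=np.linalg.eigh(np.cov(P.T));a=v[:,1]*np.sign(v[0,1])
        out.append((s[i,4],ce[i].round(0).tolist(),np.round(cv2.minAreaRect(P)[0],1).tolist(),np.round(sorted(cv2.minAreaRect(P)[1]),1).tolist(),round(float(np.degrees(np.arctan2(a[1],a[0]))),1)))
    return out
RED=((0,150,80),(5,255,255));ORA=((6,150,90),(17,255,255))
E
python3 - <<'E'
from h import *
print(readout.get_state()["tcp_pos"],readout.get_state()["ee_rot"],readout.get_state()["opening"])
print(blobs("wrist",*RED,17,pic="pics/w1.png"))
print(blobs("wrist",*ORA,17))
E
```

```text
[ 423.66971605 -345.28179779  120.64848627] [3.13041537e+00 2.51258072e-01 3.21100296e-06] 50.01312490468645
[(np.int32(1755), [279.0, 211.0], [419.8, -343.7], [11.4, 77.4], 9.5)]
[(np.int32(2128), [143.0, 209.0], [405.6, -250.5], [14.1, 78.6], 4.9)]
```

View pics/w1.png

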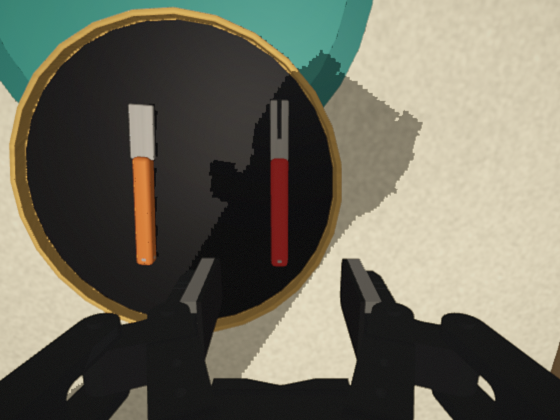

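The wrist view shows the fork's red handle at (279,211) between the fingers and the spatula at (143,209). Descending to grasp.

Call:
apply_moves:
  linear:
    - [0,-0.002,0.038]
    - [0,0,0.038]
    - [0,0,0.026]
    - [0,0,0.011]
    - [0,0,0]
  twist:
    - [0,0,0]
    - [0,0,0]
    - [0,0,0]
    - [0,0,0]
    - [0,0,0]

```text
t: 3.5
tcp_pos: [422.4, -342.1, 6.2]
ee_rot: [-3.13, -0.251, 0.003]
ft_force: [-0.6, 0.0, 0.4]
opening: 49.8
grip_force: 0.0
```

Call:
apply_moves:
  linear:
    - [0,0,0]
    - [0,0,0]
    - [0,0,0]
    - [0,0,0]
    - [0,0,0]
  twist:
    - [0,0,0]
    - [0,0,0]
    - [0,0,0]
    - [0,0,0]
    - [0,0,0]
  grip: 0.0

```text
t: 4.0
tcp_pos: [424.9, -343.0, 9.1]
ee_rot: [3.129, 0.253, 0.003]
ft_force: [-0.9, -0.6, 7.2]
opening: 10.3
grip_force: 50.4
```

Call:
apply_moves:
  linear:
    - [0,0,-0.02]
    - [0,0,-0.03]
    - [0,0,-0.04]
    - [0,0,-0.05]
    - [0,0,-0.03]
  twist:
    - [0,0,0]
    - [0,0,0]
    - [0,0,0]
    - [0,0,0]
    - [0,0,0]

```text
t: 4.5
tcp_pos: [425.1, -342.6, 181.5]
ee_rot: [3.128, 0.253, 0.005]
ft_force: [0.8, -0.3, -0.6]
opening: 9.9
grip_force: 49.5
```

```bash
python3 - <<'E'
from h import *
# fork -> box local y -50, spatula -> +40 ; x offset -5
b=np.array([539,78.5])
R2=lambda v:b+R.from_euler('z',-5,degrees=True).as_matrix()[:2,:2]@np.array(v)
print(R2((-5,-45)),R2((-5,40)))
t=R2((-5,-45))
plan([((t[0],t[1],180),-5,14),((t[0],t[1],24),-5,6)])
E
```

```text
[530.09701809  34.1070173 ] [537.50525622 118.78356664]
{"linear":[[0.012,-0.025,0.0],[0.011,-0.026,0.0],[0.011,-0.026,0.0],[0.01,-0.026,0.0],[0.01,-0.026,0.0],[0.01,-0.026,0.0],[0.009,-0.026,0.0],[0.009,-0.027,0.0]],"twist":[[0.0,0.0,1.0],[0.0,0.0,1.0],[0.0,0.0,1.0],[0.0,0.0,1.0],[0.0,0.0,1.0],[0.0,0.0,1.0],[0.0,0.0,1.0],[0.0,0.0,1.0]]}
{"linear":[[0.008,-0.027,0.0],[0.007,-0.027,0.0],[0.007,-0.027,0.0],[0.007,-0.027,0.0],[0.006,-0.027,0.0],[0.005,-0.027,0.001],[0.0,0.0,0.026],[0.0,0.0,0.026]],"twist":[[0.0,0.0,1.0],[0.0,0.0,1.1],[0.0,-0.1,1.0],[0.1,0.0,1.1],[0.0,-0.1,1.0],[0.1,0.0,1.1],[0.0,0.0,0.0],[0.0,0.0,0.0]]}
{"linear":[[0.0,0.0,0.026],[0.0,0.0,0.026],[0.0,0.0,0.026],[0.0,0.0,0.026]],"twist":[[0.0,0.0,0.0],[0.0,0.0,0.0],[0.0,0.0,0.0],[0.0,0.0,0.0]]}
end [529.6  33.8  23.7] [-3.138e+00  1.380e-01 -1.000e-03]
```

Call:
apply_moves:
  linear:
    - [0.012,-0.025,0]
    - [0.011,-0.026,0]
    - [0.011,-0.026,0]
    - [0.01,-0.026,0]
    - [0.01,-0.026,0]
    - [0.01,-0.026,0]
    - [0.009,-0.026,0]
    - [0.009,-0.027,0]
  twist:
    - [0,0,1]
    - [0,0,1]
    - [0,0,1]
    - [0,0,1]
    - [0,0,1]
    - [0,0,1]
    - [0,0,1]
    - [0,0,1]

```text
t: 5.3
tcp_pos: [484.8, -125.7, 178.0]
ee_rot: [3.141, 0.033, 0.001]
ft_force: [-0.0, -0.6, -0.1]
opening: 10.0
grip_force: 53.6
```

Call:
apply_moves:
  linear:
    - [0.008,-0.027,0]
    - [0.007,-0.027,0]
    - [0.007,-0.027,0]
    - [0.007,-0.027,0]
    - [0.006,-0.027,0]
    - [0.005,-0.027,0.001]
    - [0,0,0.026]
    - [0,0,0.026]
  twist:
    - [0,0,1]
    - [0,0,1]
    - [0,0,1]
    - [0,0,1]
    - [0,0,1]
    - [0,0,1]
    - [0,0,0]
    - [0,0,0]

```text
t: 6.1
tcp_pos: [529.3, 36.0, 125.2]
ee_rot: [-3.139, 0.126, -0.006]
ft_force: [-0.6, -1.1, -0.7]
opening: 10.3
grip_force: 53.7
```

Call:
apply_moves:
  linear:
    - [0,0,0.026]
    - [0,0,0.026]
    - [0,0,0.026]
    - [0,0,0.026]
    - [0,0,0.008]
    - [0,0,0]
  twist:
    - [0,0,0]
    - [0,0,0]
    - [0,0,0]
    - [0,0,0]
    - [0,0,0]
    - [0,0,0]

```text
t: 6.7
tcp_pos: [527.6, 34.5, 12.0]
ee_rot: [3.139, -0.13, -0.002]
ft_force: [0.3, -0.1, -0.1]
opening: 10.1
grip_force: 53.7
```

Call:
apply_moves:
  linear:
    - [0,0,0]
    - [0,0,0]
    - [0,0,0]
    - [0,0,-0.03]
    - [0,0,-0.045]
    - [0,0,-0.045]
    - [0,0,-0.045]
  twist:
    - [0,0,0]
    - [0,0,0]
    - [0,0,0]
    - [0,0,0]
    - [0,0,0]
    - [0,0,0]
    - [0,0,0]
  grip: 0.045

```text
t: 7.4
tcp_pos: [527.9, 34.6, 179.6]
ee_rot: [-3.139, 0.13, -0.001]
ft_force: [1.2, -0.1, -0.4]
opening: 45.2
grip_force: 0.0
```

```bash
python3 - <<'E'
from h import *
print("fork",blobs("top",*RED,12)); o=blobs("top",*ORA,14);print([q for q in o if abs(q[2][1]+250)<60])
print("fork w",blobs("wrist",*RED,16))
plan([((412,-249.5,180),4.9,14),((412,-249.5,60),4.9,4)])
E
```

```text
fork []
[(np.int32(138), [375.0, 253.0], [402.8, -249.7], [13.8, 78.7], 5.2)]
fork w [(np.int32(1098), [282.0, 199.0], [522.7, 36.6], [11.3, 78.5], -4.7)]
{"linear":[[-0.007,0.021,0.0],[-0.007,0.021,0.0],[-0.007,0.021,0.0],[-0.008,0.021,0.0],[-0.008,0.021,0.0],[-0.008,0.02,0.0],[-0.008,0.02,0.0],[-0.008,0.02,0.0]],"twist":[[0.0,0.0,-0.7],[0.0,0.0,-0.7],[0.0,0.0,-0.7],[0.0,0.0,-0.7],[0.0,0.0,-0.7],[0.0,-0.1,-0.7],[0.0,0.0,-0.7],[0.0,-0.1,-0.7]]}
{"linear":[[-0.009,0.02,0.0],[-0.009,0.02,0.0],[-0.009,0.02,0.0],[-0.01,0.02,0.0],[-0.01,0.02,0.001],[-0.01,0.019,0.0],[0.0,0.0,0.03],[0.0,0.0,0.03]],"twist":[[0.0,0.0,-0.7],[0.0,-0.1,-0.7],[0.0,0.0,-0.7],[0.0,-0.1,-0.7],[0.0,0.0,-0.6],[0.1,-0.1,-0.7],[0.0,0.0,0.0],[0.0,0.0,0.0]]}
{"linear":[[0.0,0.0,0.03],[0.0,0.0,0.03]],"twist":[[0.0,0.0,0.0],[0.0,0.0,0.0]]}
end [ 411.5 -249.1   60. ] [-3.138e+00 -1.350e-01  1.000e-03]
```

Fork is in the chamber. Now the spatula.

Call:
apply_moves:
  linear:
    - [-0.007,0.021,0]
    - [-0.007,0.021,0]
    - [-0.007,0.021,0]
    - [-0.008,0.021,0]
    - [-0.008,0.021,0]
    - [-0.008,0.02,0]
    - [-0.008,0.02,0]
    - [-0.008,0.02,0]
  twist:
    - [0,0,-0.7]
    - [0,0,-0.7]
    - [0,0,-0.7]
    - [0,0,-0.7]
    - [0,0,-0.7]
    - [0,0,-0.7]
    - [0,0,-0.7]
    - [0,0,-0.7]

```text
t: 8.35
tcp_pos: [459.0, -128.6, 176.4]
ee_rot: [-3.141, -0.024, 0.003]
ft_force: [-0.5, -0.5, 0.2]
opening: 44.7
grip_force: 0.0
```

Call:
apply_moves:
  linear:
    - [-0.009,0.02,0]
    - [-0.009,0.02,0]
    - [-0.009,0.02,0]
    - [-0.01,0.02,0]
    - [-0.01,0.02,0]
    - [-0.01,0.019,0]
    - [0,0,0.03]
    - [0,0,0.03]
  twist:
    - [0,0,-0.7]
    - [0,0,-0.7]
    - [0,0,-0.7]
    - [0,0,-0.7]
    - [0,0,-0.7]
    - [0,0,-0.7]
    - [0,0,0]
    - [0,0,0]

```text
t: 9.15
tcp_pos: [408.3, -250.7, 116.6]
ee_rot: [3.137, 0.134, 0.001]
ft_force: [0.3, -0.3, -0.1]
opening: 45.0
grip_force: 0.0
```

Call:
apply_moves:
  linear:
    - [0,0,0]
    - [0,0,0]
  twist:
    - [0,0,0]
    - [0,0,0]

```text
t: 9.35
tcp_pos: [408.1, -248.7, 116.8]
ee_rot: [-3.137, -0.139, 0.003]
ft_force: [0.4, -0.5, -0.4]
opening: 45.1
grip_force: 0.0
```

```bash
python3 - <<'E'
from h import *
s=readout.get_state();print(s["tcp_pos"],s["ee_rot"])
print(blobs("wrist",*ORA,17))
plan([((412,-249.5,7),4.9,4)])
E
```

```text
[ 408.14089674 -248.65398838  116.83958869] [-3.13672877e+00 -1.39016490e-01  2.94037860e-03]
[(np.int32(1770), [282.0, 210.0], [405.6, -248.3], [11.4, 78.3], 5.0)]
{"linear":[[0.001,0.0,0.028],[0.001,0.0,0.028],[0.0,0.0,0.027],[0.001,0.001,0.028]],"twist":[[0.0,0.0,0.0],[0.0,0.0,0.1],[0.0,0.0,0.0],[0.0,0.0,0.1]]}
end [ 412.2 -249.9    6.8] [-3.138 -0.134 -0.   ]
```

Call:
apply_moves:
  linear:
    - [0.002,0,0.035]
    - [0.002,0,0.035]
    - [0,0,0.028]
    - [0,0,0.01]
    - [0,0,0]
  twist:
    - [0,0,0]
    - [0,0,0]
    - [0,0,0]
    - [0,0,0]
    - [0,0,0]

```text
t: 9.9
tcp_pos: [412.9, -248.8, 9.3]
ee_rot: [-3.138, -0.139, 0.001]
ft_force: [-0.3, -0.0, 0.0]
opening: 44.9
grip_force: 0.0
```

Call:
apply_moves:
  linear:
    - [0,0,0]
    - [0,0,0]
    - [0,0,0]
    - [0,0,0]
    - [0,0,0]
  twist:
    - [0,0,0]
    - [0,0,0]
    - [0,0,0]
    - [0,0,0]
    - [0,0,0]
  grip: 0.0

```text
t: 10.4
tcp_pos: [414.2, -249.9, 11.1]
ee_rot: [3.136, 0.138, 0.004]
ft_force: [-1.3, 0.8, 6.1]
opening: 10.1
grip_force: 49.4
```

Call:
apply_moves:
  linear:
    - [0,0,-0.02]
    - [0,0,-0.03]
    - [0,0,-0.04]
    - [0,0,-0.05]
    - [0,0,-0.03]
  twist:
    - [0,0,0]
    - [0,0,0]
    - [0,0,0]
    - [0,0,0]
    - [0,0,0]

```text
t: 10.9
tcp_pos: [414.3, -249.6, 183.7]
ee_rot: [3.135, 0.139, 0.006]
ft_force: [-0.1, -0.1, -1.6]
opening: 9.8
grip_force: 49.0
```

```bash
python3 - <<'E'
from h import *
plan([((510,20,185),-5,10),((537,119,185),-5,4),((537,119,12),-5,6)])
E
```

```text
{"linear":[[0.012,-0.026,0.0],[0.011,-0.026,0.0],[0.011,-0.026,0.0],[0.011,-0.027,0.0],[0.01,-0.027,0.0],[0.01,-0.027,0.0],[0.009,-0.027,0.0],[0.009,-0.027,-0.001]],"twist":[[0.0,0.0,1.0],[0.0,0.0,1.0],[0.0,0.0,1.0],[0.0,0.0,1.0],[0.0,0.0,1.0],[0.0,-0.1,1.0],[0.0,0.0,1.0],[0.1,-0.1,1.0]]}
{"linear":[[0.008,-0.028,0.0],[0.007,-0.027,-0.001],[0.005,-0.025,0.0],[0.004,-0.025,0.0],[0.005,-0.026,0.0],[0.004,-0.025,0.0],[0.0,0.0,0.029],[0.0,0.0,0.029]],"twist":[[0.0,0.0,1.0],[0.1,-0.1,1.1],[0.0,0.0,0.0],[0.0,0.0,0.0],[0.0,0.0,0.0],[0.0,0.0,0.0],[0.0,0.0,0.0],[0.0,0.0,0.0]]}
{"linear":[[0.0,0.0,0.029],[0.0,0.0,0.029],[0.0,0.0,0.029],[0.001,0.0,0.028]],"twist":[[0.0,0.0,0.0],[0.0,0.0,0.0],[0.0,0.0,0.0],[0.0,0.0,0.0]]}
end [537.4 118.7  12.3] [-3.138e+00  1.380e-01  1.000e-03]
```

Call:
apply_moves:
  linear:
    - [0.012,-0.026,0]
    - [0.011,-0.026,0]
    - [0.011,-0.026,0]
    - [0.011,-0.027,0]
    - [0.01,-0.027,0]
    - [0.01,-0.027,0]
    - [0.009,-0.027,0]
    - [0.009,-0.027,0]
  twist:
    - [0,0,1]
    - [0,0,1]
    - [0,0,1]
    - [0,0,1]
    - [0,0,1]
    - [0,0,1]
    - [0,0,1]
    - [0,0,1]

```text
t: 11.7
tcp_pos: [490.5, -32.8, 180.4]
ee_rot: [3.14, -0.082, 0.002]
ft_force: [1.3, -0.3, -1.7]
opening: 10.2
grip_force: 48.9
```

Call:
apply_moves:
  linear:
    - [0.008,-0.028,0]
    - [0.007,-0.027,0]
    - [0.005,-0.025,0]
    - [0.004,-0.025,0]
    - [0.005,-0.026,0]
    - [0.004,-0.025,0]
    - [0,0,0.029]
    - [0,0,0.029]
  twist:
    - [0,0,1]
    - [0,0,1]
    - [0,0,0]
    - [0,0,0]
    - [0,0,0]
    - [0,0,0]
    - [0,0,0]
    - [0,0,0]

```text
t: 12.5
tcp_pos: [536.5, 120.8, 122.7]
ee_rot: [-3.138, 0.133, -0.007]
ft_force: [-0.4, -0.7, -0.9]
opening: 10.1
grip_force: 49.0
```

Call:
apply_moves:
  linear:
    - [0,0,0.029]
    - [0,0,0.029]
    - [0,0,0.029]
    - [0,0,0.026]
    - [0,0,0]
  twist:
    - [0,0,0]
    - [0,0,0]
    - [0,0,0]
    - [0,0,0]
    - [0,0,0]

```text
t: 13.0
tcp_pos: [535.7, 119.3, 8.0]
ee_rot: [3.139, -0.136, 0.001]
ft_force: [0.2, 0.7, -0.1]
opening: 9.9
grip_force: 63.9
```

Call:
apply_moves:
  linear:
    - [0,0,0]
    - [0,0,0]
    - [0,0,0]
    - [0,0,-0.03]
    - [0,0,-0.045]
    - [0,0,-0.045]
    - [0,0,-0.045]
  twist:
    - [0,0,0]
    - [0,0,0]
    - [0,0,0]
    - [0,0,0]
    - [0,0,0]
    - [0,0,0]
    - [0,0,0]
  grip: 0.045

```text
t: 13.7
tcp_pos: [534.7, 119.2, 175.3]
ee_rot: [3.139, -0.136, 0.0]
ft_force: [2.1, -0.1, -1.1]
opening: 44.9
grip_force: 0.0
```

```bash
python3 - <<'E'
from h import *
print(blobs("wrist",*ORA,16,pic="pics/w2.png"),blobs("wrist",*RED,16))
s=readout.get_state();print(s["tcp_pos"],s["joint_pos"])
E
```

```text
[(np.int32(1172), [280.0, 198.0], [525.8, 121.8], [11.7, 78.2], -5.2)] [(np.int32(1216), [380.0, 199.0], [522.8, 37.6], [12.2, 78.0], -4.6), (np.int32(743), [514.0, 340.0], [370.5, -93.4], [15.6, 64.7], 47.3)]
[539.39831387 120.82135225 180.25599024] [ 0.23579083  0.41532112 -0.63002124  1.85224517  0.2984793   0.95622995
 -2.18251749]
```

View pics/w2.png

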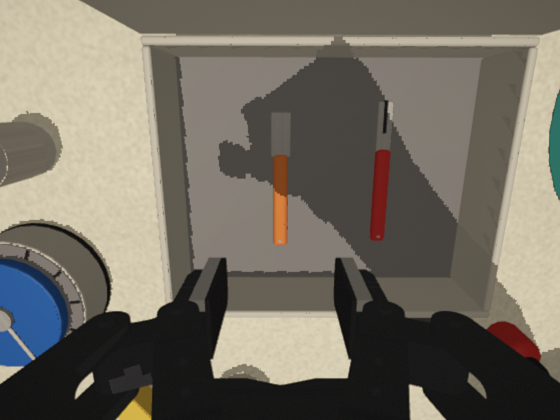

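The wrist view shows both implements lying in the chamber, spatula at (280,198) and fork at (380,199). Next I close the lid by pushing from behind with closed fingers.

Call:
apply_moves:
  linear:
    - [0,0,-0.045]
    - [0,0,-0.045]
    - [0,-0.004,-0.04]
    - [0.02,-0.004,0]
    - [0.035,-0.005,0]
    - [0.035,0,0]
    - [0.035,0,0]
    - [0.033,0,0]
  twist:
    - [0,0,0]
    - [0,0,0]
    - [0,0,0]
    - [0,0,0]
    - [0,0,0]
    - [0,0,0]
    - [0,0,0]
    - [0,0,0]
  grip: 0.0

```text
t: 14.6
tcp_pos: [694.8, 118.0, 302.7]
ee_rot: [3.138, -0.137, -0.0]
ft_force: [0.1, 0.1, -0.1]
opening: 0.3
grip_force: 0.0
```

Call:
apply_moves:
  linear:
    - [0,0,0]
    - [0,0,0]
  twist:
    - [0,0,0]
    - [0,0,0]

```text
t: 14.8
tcp_pos: [693.2, 118.6, 301.9]
ee_rot: [-3.138, 0.136, 0.004]
ft_force: [0.3, 0.6, -0.0]
opening: -0.1
grip_force: 0.0
```

```bash
python3 - <<'E'
from h import *
s=readout.get_state();print(s["tcp_pos"],s["ee_rot"],s["opening"],s["joint_pos"].round(2))
c=[]
for f in np.linspace(1.75,-0.03,25):
    c.append(155*np.array([-np.cos(f),np.sin(f)])+8*np.array([np.sin(f),np.cos(f)])+[11,70])
c=np.array(c);print("start local",c[0]+[100,0],"end",c[-1]+[100,0])
d=np.round(np.diff(c,axis=0)).astype(int);print([[int(a)/1000,0,-int(b)/1000] for a,b in d])
I=camera_info("side");cv2.imwrite("pics/s2.png",cv2.resize(read_camera("side")[100:280,180:420,::-1],(800,600)))
E
```

```text
[693.21612022 118.59711547 301.86965281] [-3.1384247   0.13639434  0.00351293] -0.05560318879192587 [ 0.17  0.59 -0.61  1.31  0.33  1.35 -2.09]
start local [146.5000262  221.09185332] end [-44.17021923  73.34709774]
[[-0.011, 0, -0.002], [-0.011, 0, -0.001], [-0.011, 0, -0.001], [-0.012, 0, 0.0], [-0.011, 0, 0.001], [-0.011, 0, 0.002], [-0.011, 0, 0.003], [-0.011, 0, 0.004], [-0.011, 0, 0.004], [-0.01, 0, 0.005], [-0.01, 0, 0.006], [-0.009, 0, 0.007], [-0.009, 0, 0.007], [-0.008, 0, 0.008], [-0.008, 0, 0.009], [-0.007, 0, 0.009], [-0.006, 0, 0.01], [-0.006, 0, 0.01], [-0.005, 0, 0.01], [-0.004, 0, 0.011], [-0.003, 0, 0.011], [-0.002, 0, 0.011], [-0.002, 0, 0.011], [-0.001, 0, 0.011]]
```

View pics/s2.png

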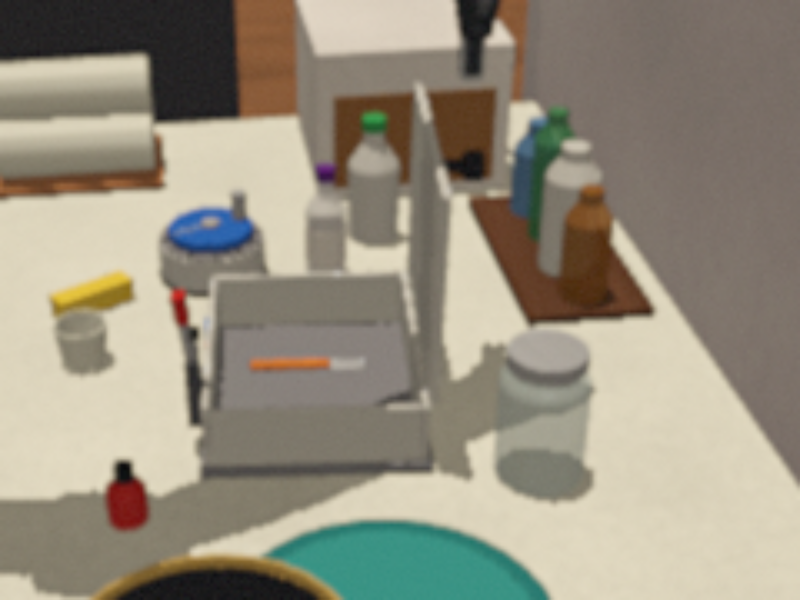

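The side view shows the fingertip at (472,70), behind and above the open lid (about 430,90–380). Descending and pushing.

Call:
apply_moves:
  linear:
    - [0,0,0.03]
    - [0,0,0.03]
    - [0,0,0.02]
    - [0,0,0]
    - [-0.004,0,-0.001]
  twist:
    - [0,0,0]
    - [0,0,0]
    - [0,0,0]
    - [0,0,0]
    - [0,0,0]

```text
t: 15.35
tcp_pos: [689.1, 119.1, 225.1]
ee_rot: [3.139, -0.135, 0.0]
ft_force: [0.1, -0.2, 1.0]
opening: 0.1
grip_force: 0.0
```

Call:
apply_moves:
  linear:
    - [-0.011,0,-0.002]
    - [-0.011,0,-0.001]
    - [-0.011,0,-0.001]
    - [-0.012,0,0.0]
    - [-0.011,0,0.001]
    - [-0.011,0,0.002]
    - [-0.011,0,0.003]
    - [-0.011,0,0.004]
  twist:
    - [0,0,0]
    - [0,0,0]
    - [0,0,0]
    - [0,0,0]
    - [0,0,0]
    - [0,0,0]
    - [0,0,0]
    - [0,0,0]

```text
t: 16.15
tcp_pos: [600.5, 127.1, 219.3]
ee_rot: [-3.138, 0.136, -0.003]
ft_force: [2.1, 0.5, 1.7]
opening: 0.2
grip_force: 0.8
```

```bash
python3 - <<'E'
from h import *
s=readout.get_state();print(s["tcp_pos"],s["ft_force"])
cv2.imwrite("pics/s3.png",cv2.resize(read_camera("side")[100:280,180:420,::-1],(800,600)))
E
```

```text
[600.50261046 127.0989034  219.34239048] [2.05759507 0.47199664 1.71383068]
```

View pics/s3.png

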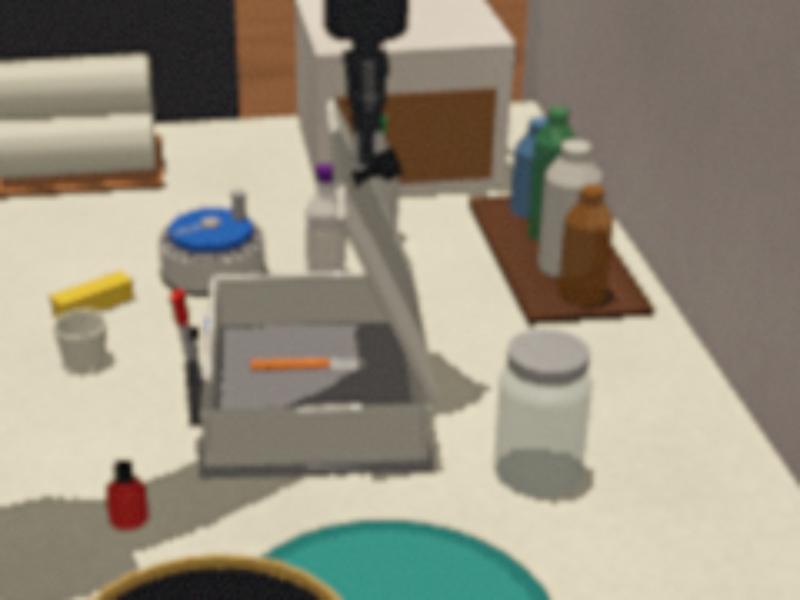

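The lid is tilting, with the finger at (370,150) on its outer face and light force. Continuing.

Call:
apply_moves:
  linear:
    - [-0.011,0,0.004]
    - [-0.01,0,0.005]
    - [-0.01,0,0.006]
    - [-0.009,0,0.007]
    - [-0.009,0,0.007]
    - [-0.008,0,0.008]
    - [-0.008,0,0.009]
    - [-0.007,0,0.009]
  twist:
    - [0,0,0]
    - [0,0,0]
    - [0,0,0]
    - [0,0,0]
    - [0,0,0]
    - [0,0,0]
    - [0,0,0]
    - [0,0,0]

```text
t: 17.0
tcp_pos: [528.3, 132.9, 162.4]
ee_rot: [3.139, -0.136, -0.001]
ft_force: [0.2, -0.0, 0.4]
opening: 0.2
grip_force: 0.5
```

Call:
apply_moves:
  linear:
    - [-0.006,0,0.01]
    - [-0.006,0,0.01]
    - [-0.005,0,0.01]
    - [-0.004,0,0.011]
    - [-0.003,0,0.011]
    - [-0.002,0,0.011]
    - [-0.002,0,0.011]
    - [-0.001,0,0.008]
  twist:
    - [0,0,0]
    - [0,0,0]
    - [0,0,0]
    - [0,0,0]
    - [0,0,0]
    - [0,0,0]
    - [0,0,0]
    - [0,0,0]

```text
t: 17.8
tcp_pos: [500.1, 135.3, 80.2]
ee_rot: [3.139, -0.136, -0.001]
ft_force: [-0.1, -0.1, 1.0]
opening: -0.5
grip_force: 0.3
```

Call:
apply_moves:
  linear:
    - [0,0,0]
    - [0,0,0]
  twist:
    - [0,0,0]
    - [0,0,0]

```text
t: 18.0
tcp_pos: [500.4, 135.5, 81.2]
ee_rot: [-3.139, 0.136, 0.001]
ft_force: [0.1, 0.3, 0.3]
opening: -0.3
grip_force: 0.0
```

Call:
apply_moves:
  linear:
    - [0,0,0.002]
    - [0,0,0.002]
    - [0,0,0.002]
    - [0,0,0]
  twist:
    - [0,0,0]
    - [0,0,0]
    - [0,0,0]
    - [0,0,0]

```text
t: 18.4
tcp_pos: [501.1, 135.6, 78.3]
ee_rot: [3.137, -0.136, 0.003]
ft_force: [-8.2, -3.8, 27.7]
opening: 0.2
grip_force: 14.0
```

```bash
python3 - <<'E'
from h import *
s=readout.get_state();print(s["tcp_pos"],s["ft_force"],s["joint_pos"].round(2))
cv2.imwrite("pics/s4.png",cv2.resize(read_camera("side")[100:280,180:420,::-1],(800,600)))
cv2.imwrite("pics/t4.png",read_camera("top")[:,:,::-1])
r=[ (c,spot_point(c,"clamp_handle")[:2]) for c in("side","top")]
print(r)
r=[ (c,spot_point(c,"steriliser_lid_handle")[:2]) for c in("side","top")]
print(r)
E
```

```text
[501.07906632 135.61322036  78.28444746] [-8.23163002 -3.78182787 27.72238892] [ 0.15  0.52 -0.58  1.99  0.42  0.75 -2.34]
[('side', [{'location': [231.6, 191.9], 'confidence': 0.59}]), ('top', [{'location': [383.7, 247.9], 'confidence': 0.56}])]
[('side', [{'location': [250.9, 186.8], 'confidence': 0.94}]), ('top', [])]
```

View pics/s4.png

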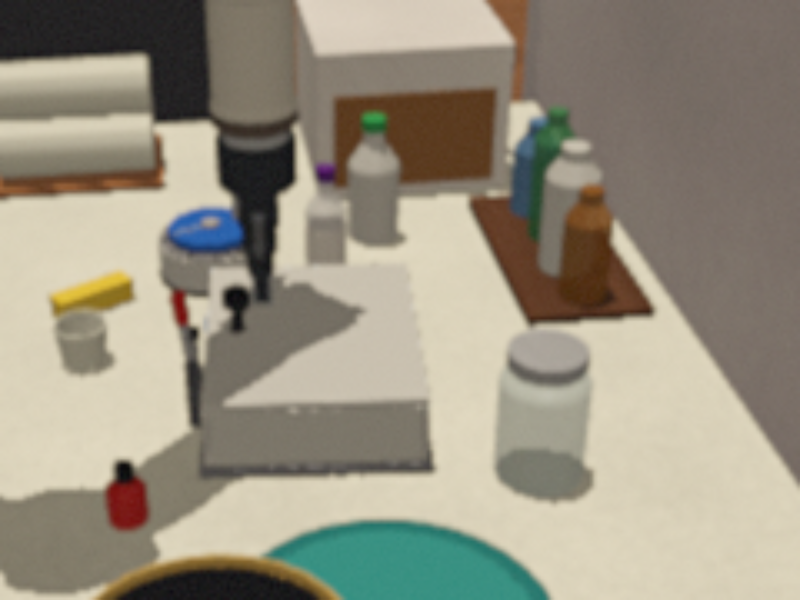

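The lid is shut flat, with a 28 N reaction at z=78. The clamp grip is at about (180,305) in the crop. Now for the clamp.

```bash
python3 - <<'E'
from h import *
S,T=camera_info("side"),camera_info("top")
p,e=tri([ray(S,(231.6,191.9)),ray(S,(234,191)),ray(T,(279.3,243.9)),ray(T,(279.3,243.9))]);print(p,e)
b=np.array([539,78.5]);M=R.from_euler('z',-5,degrees=True).as_matrix()[:2,:2]
loc=M.T@(p[:2]-b);print("local",loc)
s=readout.get_state()
q=s["tcp_pos"]
# start: grip local x -7 -14 -15
st=b+M@np.array([loc[0]-36,loc[1]]);print(st)
plan([((q[0],q[1],220),-60,8),((st[0],st[1],220),-95,7),((st[0],st[1],145),-95,4)])
E
```

```text
[420.17008017  15.61734876 148.54577929] 5.152899085002361
local [-112.89715194  -73.00007369]
[384.30707103  18.7549555 ]
{"linear":[[0.0,0.0,-0.018],[0.0,0.0,-0.018],[0.0,0.0,-0.018],[0.0,0.0,-0.018],[0.0,0.0,-0.017],[0.0,0.0,-0.018],[0.0,0.0,-0.017],[0.0,0.0,-0.018]],"twist":[[0.0,0.0,6.9],[0.0,0.0,6.9],[0.0,0.0,6.9],[0.0,0.0,6.9],[0.0,0.0,6.9],[0.0,-0.1,6.8],[0.0,0.0,6.9],[0.0,-0.1,6.8]]}
{"linear":[[0.006,0.023,0.0],[0.008,0.022,0.0],[0.01,0.021,0.0],[0.012,0.02,0.0],[0.014,0.02,0.0],[0.015,0.018,0.0],[0.017,0.017,0.0],[0.0,0.0,0.019]],"twist":[[0.0,0.0,5.0],[0.0,0.0,5.0],[0.0,0.0,5.0],[0.0,0.0,5.0],[0.0,0.0,5.0],[0.0,0.0,5.0],[0.0,0.1,5.0],[0.0,0.0,0.0]]}
{"linear":[[0.0,0.0,0.019],[0.0,0.0,0.019],[0.0,0.0,0.018]],"twist":[[0.0,0.0,0.0],[0.0,0.0,0.0],[0.0,0.0,0.0]]}
end [384.   18.3 145.2] [ 2.123e+00 -2.315e+00  1.000e-03]
```

Call:
apply_moves:
  linear:
    - [0,0,-0.018]
    - [0,0,-0.018]
    - [0,0,-0.018]
    - [0,0,-0.018]
    - [0,0,-0.017]
    - [0,0,-0.018]
    - [0,0,-0.017]
    - [0,0,-0.018]
  twist:
    - [0,0,6.9]
    - [0,0,6.9]
    - [0,0,6.9]
    - [0,0,6.9]
    - [0,0,6.9]
    - [0,0,6.8]
    - [0,0,6.9]
    - [0,0,6.8]

```text
t: 19.5
tcp_pos: [497.9, 131.6, 188.3]
ee_rot: [2.821, -1.346, -0.012]
ft_force: [0.2, -0.8, -1.5]
opening: -0.4
grip_force: 0.0
```

Call:
apply_moves:
  linear:
    - [0.006,0.023,0]
    - [0.008,0.022,0]
    - [0.01,0.021,0]
    - [0.012,0.02,0]
    - [0.014,0.02,0]
    - [0.015,0.014,0]
    - [0.017,0.013,0]
    - [0,0,0]
  twist:
    - [0,0,5]
    - [0,0,5]
    - [0,0,5]
    - [0,0,5]
    - [0,0,5]
    - [0,0,5]
    - [0,0,5]
    - [0,0,0]

```text
t: 20.3
tcp_pos: [407.5, -3.2, 190.1]
ee_rot: [2.28, -2.131, -0.004]
ft_force: [1.2, 0.6, 0.9]
opening: -0.0
grip_force: 0.0
```

```bash
python3 - <<'E'
from h import *
s=readout.get_state();print(s["tcp_pos"],R.from_rotvec(s["ee_rot"]).as_matrix().round(3)[:,0],s["joint_pos"].round(2))
cv2.imwrite("pics/s5.png",cv2.resize(read_camera("side")[100:280,180:420,::-1],(800,600)))
E
```

```text
[407.53522749  -3.16442591 190.05977297] [ 0.067 -0.998  0.012] [-1.3   0.46  1.51  2.19 -0.53  1.   -2.56]
```

View pics/s5.png

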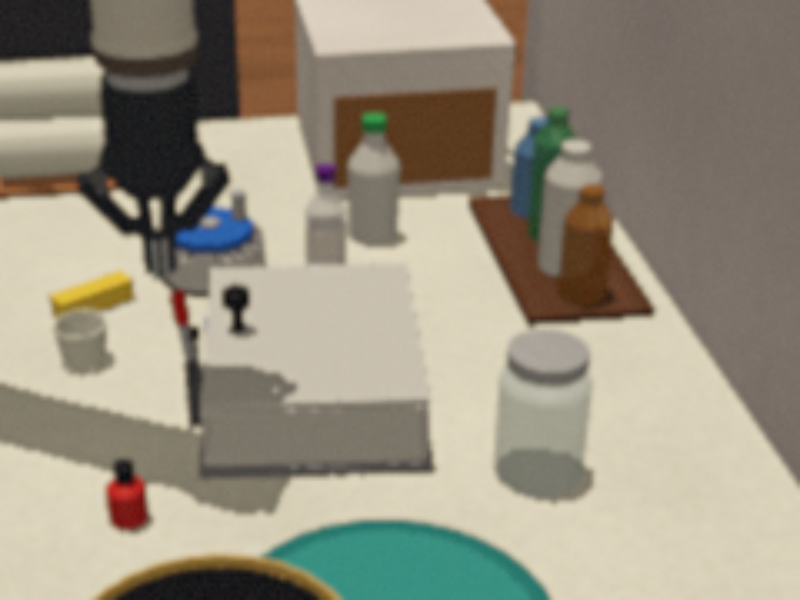

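The side view shows the fingers at (160,260), just above the clamp grip (178,305), but joint 7 is at its limit. I need to turn back the other way.

Call:
apply_moves:
  linear:
    - [0,0,-0.015]
    - [0,0,-0.015]
    - [0,0,-0.01]
    - [0,0,0]
    - [0,0,0]
    - [0,0,0]
    - [0,0,0]
    - [0,0,0]
  twist:
    - [0,0,-8]
    - [0,0,-8]
    - [0,0,-8]
    - [0,0,-8]
    - [0,0,-8]
    - [0,0,-8]
    - [0,0,-8]
    - [0,0,-8]

```text
t: 21.15
tcp_pos: [410.4, 0.4, 230.8]
ee_rot: [3.074, -0.58, -0.018]
ft_force: [0.0, 0.3, -0.1]
opening: -0.1
grip_force: 0.0
```

Call:
apply_moves:
  linear:
    - [0,0,0]
    - [0,0,0]
    - [0,0,0]
    - [0,0,0]
    - [0,0,0]
    - [0,0,0]
    - [0,0,0]
    - [0,0,0]
  twist:
    - [0,0,-8]
    - [0,0,-8]
    - [0,0,-8]
    - [0,0,-8]
    - [0,0,-8]
    - [0,0,-8]
    - [0,0,-8]
    - [0,0,-8]

```text
t: 21.95
tcp_pos: [410.5, 0.2, 230.8]
ee_rot: [2.921, 1.139, -0.026]
ft_force: [0.1, -0.4, -0.5]
opening: -0.2
grip_force: 0.0
```

```bash
python3 - <<'E'
from h import *
s=readout.get_state();print(s["tcp_pos"],R.from_rotvec(s["ee_rot"]).as_matrix().round(3)[:,0],s["joint_pos"].round(2))
st=(391,18)
plan([((391,18,220),85,6),((391,18,145),85,4)])
E
```

```text
[4.10460819e+02 1.57297431e-01 2.30833821e+02] [ 0.736  0.677 -0.018] [-1.2   0.06  1.18  2.14 -0.05  0.99 -0.82]
{"linear":[[0.0,-0.004,0.002],[0.0,-0.004,0.002],[0.001,-0.005,0.002],[0.001,-0.004,0.002],[0.002,-0.004,0.001],[0.002,-0.004,0.002],[0.0,0.0,0.019],[0.0,0.0,0.019]],"twist":[[-0.1,0.2,-7.1],[-0.1,0.2,-7.1],[0.0,0.1,-7.0],[-0.1,0.2,-7.1],[0.0,0.1,-7.0],[-0.1,0.2,-7.1],[0.0,0.0,0.0],[0.0,0.0,0.0]]}
{"linear":[[0.0,0.0,0.018],[0.0,0.0,0.019]],"twist":[[0.0,0.0,0.0],[0.0,0.0,0.0]]}
end [391.2  17.9 144.8] [-2.316e+00 -2.123e+00 -1.000e-03]
```

Call:
apply_moves:
  linear:
    - [0,-0.004,0.002]
    - [0,-0.004,0.002]
    - [0.001,-0.005,0.002]
    - [0.001,-0.004,0.002]
    - [0.002,-0.004,0.001]
    - [0.002,-0.004,0.002]
    - [0,0,0.019]
    - [0,0,0.019]
  twist:
    - [0,0.2,-7.1]
    - [0,0.2,-7.1]
    - [0,0.1,-7]
    - [0,0.2,-7.1]
    - [0,0.1,-7]
    - [0,0.2,-7.1]
    - [0,0,0]
    - [0,0,0]

```text
t: 22.75
tcp_pos: [391.7, 18.9, 181.8]
ee_rot: [-2.316, -2.113, -0.002]
ft_force: [-0.4, 0.6, -0.7]
opening: 0.1
grip_force: 0.0
```

Call:
apply_moves:
  linear:
    - [0,0,0.018]
    - [0,0,0.019]
    - [0,0,0]
  twist:
    - [0,0,0]
    - [0,0,0]
    - [0,0,0]

```text
t: 23.05
tcp_pos: [388.9, 17.5, 143.1]
ee_rot: [-2.317, -2.11, 0.011]
ft_force: [0.2, -0.4, 0.1]
opening: -0.4
grip_force: 0.0
```

```bash
python3 - <<'E'
from h import *
s=readout.get_state();q=s["tcp_pos"];print(q,R.from_rotvec(s["ee_rot"]).as_matrix().round(3)[:,0],s["joint_pos"].round(2),s["ft_force"])
b=np.array([539,78.5]);M=R.from_euler('z',-5,degrees=True).as_matrix()[:2,:2]
l=M.T@(q[:2]-b);print("local",l)
c=[np.array([l[0],q[2]])]
for f in np.linspace(1.75,-0.03,17):
    c.append(48*np.array([np.cos(f),np.sin(f)])+7*np.array([-np.sin(f),np.cos(f)])+[-103-14,92])
c=np.array(c);print(c[0],c[1],c[-1])
d=np.round(np.diff(c,axis=0)).astype(int);print([[0,int(a)/1000,-int(b)/1000] for a,b in d])
cv2.imwrite("pics/s6.png",cv2.resize(read_camera("side")[130:250,180:340,::-1],(800,600)))
E
```

```text
[388.90832479  17.54697692 143.07765265] [ 0.093  0.996 -0.   ] [-1.06  0.24  1.07  2.28 -0.31  0.78  0.12] [ 0.22655852 -0.43087105  0.10556697]
local [-144.20812507  -73.80242986]
[-144.20812507  143.07765265] [-132.4437123   137.98360306] [-68.81162988  97.55706623]
[[0, 0.012, 0.005], [0, 0.005, -0.001], [0, 0.005, -0.001], [0, 0.005, 0.0], [0, 0.005, 0.0], [0, 0.005, 0.001], [0, 0.005, 0.002], [0, 0.005, 0.002], [0, 0.005, 0.003], [0, 0.004, 0.003], [0, 0.004, 0.004], [0, 0.004, 0.004], [0, 0.003, 0.004], [0, 0.003, 0.005], [0, 0.002, 0.005], [0, 0.001, 0.005], [0, 0.001, 0.005]]
```

View pics/s6.png

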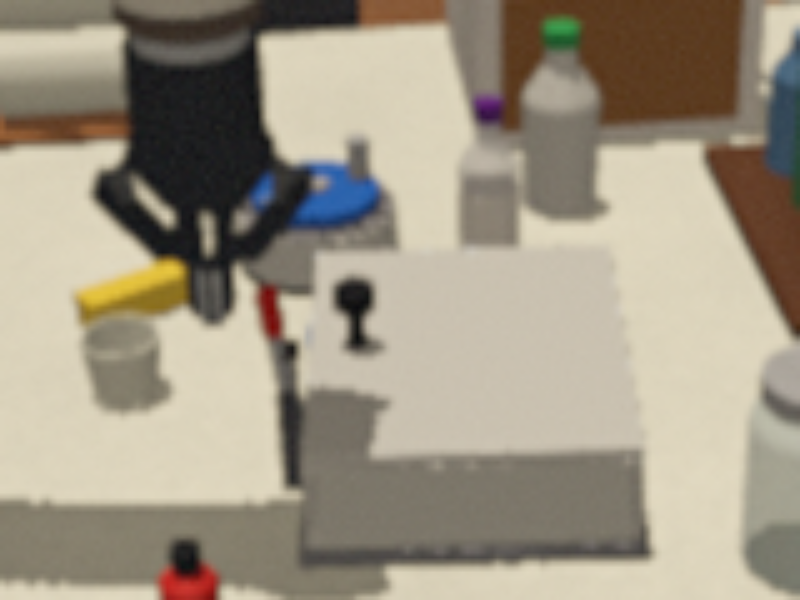

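The fingertip is at (212,315) behind the red grip (270,310). Swinging the clamp over.

Call:
apply_moves:
  linear:
    - [0,0.012,0.005]
    - [0,0.005,-0.001]
    - [0,0.005,-0.001]
    - [0,0.005,0]
    - [0,0.005,0]
    - [0,0.005,0.001]
    - [0,0.005,0.002]
    - [0,0.005,0.002]
  twist:
    - [0,0,0]
    - [0,0,0]
    - [0,0,0]
    - [0,0,0]
    - [0,0,0]
    - [0,0,0]
    - [0,0,0]
    - [0,0,0]

```text
t: 23.9
tcp_pos: [437.5, 12.6, 136.0]
ee_rot: [-2.32, -2.109, 0.005]
ft_force: [-0.8, -0.1, 3.1]
opening: -0.0
grip_force: 1.1
```

Call:
apply_moves:
  linear:
    - [0,0.005,0.003]
    - [0,0.004,0.003]
    - [0,0.004,0.004]
    - [0,0.004,0.004]
    - [0,0.003,0.004]
    - [0,0.003,0.005]
    - [0,0.002,0.005]
    - [0,0.001,0.005]
  twist:
    - [0,0,0]
    - [0,0,0]
    - [0,0,0]
    - [0,0,0]
    - [0,0,0]
    - [0,0,0]
    - [0,0,0]
    - [0,0,0]

```text
t: 24.7
tcp_pos: [462.9, 10.2, 102.4]
ee_rot: [-2.32, -2.109, 0.005]
ft_force: [1.6, 0.1, 3.3]
opening: 0.2
grip_force: 1.3
```

Call:
apply_moves:
  linear:
    - [0,0.001,0.004]
    - [0,0,0.002]
    - [0,0,0]
  twist:
    - [0,0,0]
    - [0,0,0]
    - [0,0,0]

```text
t: 25.0
tcp_pos: [463.8, 10.1, 98.2]
ee_rot: [-2.319, -2.107, 0.003]
ft_force: [-6.3, 0.5, 28.6]
opening: -0.2
grip_force: 13.9
```

```bash
python3 - <<'E'
from h import *
s=readout.get_state();print(s["tcp_pos"],s["ft_force"])
cv2.imwrite("pics/s7.png",cv2.resize(read_camera("side")[130:250,180:340,::-1],(800,600)))
E
```

```text
[463.80907137  10.14709492  98.24720386] [-6.29324241  0.50650263 28.64961174]
```

View pics/s7.png

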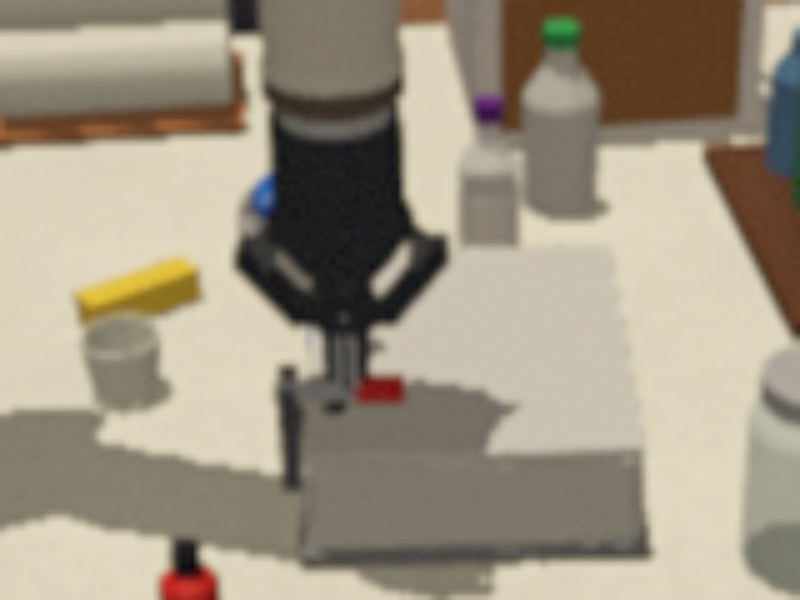

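The clamp lies flat, with the red grip at (380,390) and a 28 N reaction. Next is the timer: lift and hover to measure.

```bash
python3 - <<'E'
from h import *
plan([((464,10,215),85,3),((490,365,215),85,10)])
I=camera_info("top");print("lotion cap",onz(I,(230*.7,264*.7),130),"powder",onz(I,(182*.7,226*.7),150),"cup",onz(I,(318*.7,408*.7),45))
E
```

```text
{"linear":[[0.0,0.0,-0.039],[0.0,0.0,-0.039],[0.0,0.0,-0.039],[0.036,-0.001,0.0],[0.036,0.0,0.0],[0.036,-0.001,0.0],[0.035,0.0,0.0],[0.036,-0.001,0.0]],"twist":[[-0.1,-0.1,-0.2],[-0.2,-0.1,-0.2],[-0.1,0.0,-0.1],[0.0,0.0,0.0],[0.0,0.0,0.0],[0.0,0.0,0.0],[0.0,0.0,0.0],[0.0,0.0,0.0]]}
{"linear":[[0.035,0.0,0.0],[0.036,-0.001,0.0],[0.035,0.0,0.0],[0.036,-0.001,0.0],[0.035,0.0,0.001]],"twist":[[0.0,0.0,0.0],[0.0,0.0,0.0],[0.0,0.0,0.0],[0.0,0.0,0.0],[0.0,0.0,0.0]]}
end [490.4 364.9 214.5] [-2.316 -2.122 -0.   ]
lotion cap [580.38666399 324.0059017  130.        ] powder [648.13127635 408.52010771 150.        ] cup [319.59539622 172.1579192   45.        ]
```

Call:
apply_moves:
  linear:
    - [0,0,-0.039]
    - [0,0,-0.039]
    - [0,0,-0.039]
    - [0.036,-0.001,0]
    - [0.036,0,0]
    - [0.036,-0.001,0]
    - [0.035,0,0]
    - [0.036,-0.001,0]
  twist:
    - [0,0,-0.2]
    - [0,0,-0.2]
    - [0,0,-0.1]
    - [0,0,0]
    - [0,0,0]
    - [0,0,0]
    - [0,0,0]
    - [0,0,0]

```text
t: 25.85
tcp_pos: [475.3, 189.8, 213.3]
ee_rot: [-2.309, -2.118, 0.009]
ft_force: [0.3, -0.3, 0.4]
opening: 0.1
grip_force: 0.0
```

Call:
apply_moves:
  linear:
    - [0.035,0,0]
    - [0.036,-0.001,0]
    - [0.035,0,0]
    - [0.036,-0.001,0]
    - [0.035,0,0]
    - [0,0,0]
    - [0,0,0]
  twist:
    - [0,0,0]
    - [0,0,0]
    - [0,0,0]
    - [0,0,0]
    - [0,0,0]
    - [0,0,0]
    - [0,0,0]
  grip: 0.04

```text
t: 26.55
tcp_pos: [488.7, 365.1, 213.0]
ee_rot: [-2.309, -2.121, 0.011]
ft_force: [0.1, -1.6, -0.7]
opening: 40.0
grip_force: 0.0
```

```bash
python3 - <<'E'
from h import *
s=readout.get_state();print(s["tcp_pos"],R.from_rotvec(s["ee_rot"]).as_matrix().round(3)[:,0],s["joint_pos"].round(2))
im=read_camera("wrist")[:,:,::-1].copy();cv2.imwrite("pics/w8.png",im)
I=camera_info("wrist")
for n,z in (("timer_knob",76),("timer",0)):
    for q in spot_point("wrist",n)[:2]: print(n,np.round(q["location"]),q["confidence"],onz(I,q["location"],z).round(1))
m=cv2.inRange(cv2.cvtColor(im,cv2.COLOR_BGR2HSV),(102,150,50),(120,255,255))
n,l,st,ce=cv2.connectedComponentsWithStats(m);i=1+np.argmax(st[1:,4]);ys,xs=np.nonzero(l==i)
P=np.array([onz(I,q,60)[:2] for q in zip(xs,ys)],np.float32);print("wheel",cv2.minEnclosingCircle(P),cv2.fitEllipse(cv2.convexHull(P)))
E
```

```text
[488.67483514 365.11423259 213.03777031] [ 0.085  0.996 -0.001] [-1.32  0.56  0.9   1.7  -0.48  1.12 -0.36]
timer_knob [289. 200.] 0.9 [494.4 362.6  76. ]
timer [254. 192.] 0.89 [460.2 354.    0. ]
wheel ((461.2173767089844, 352.3138122558594), 47.368656158447266) ((460.9905090332031, 352.35736083984375), (93.27442932128906, 94.20196533203125), 151.25437927246094)
```

View pics/w8.png

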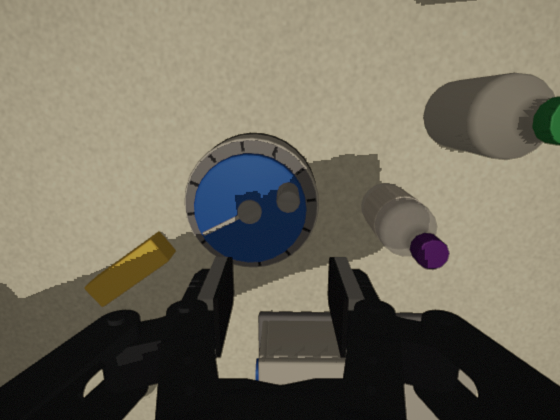

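The wrist view shows the wheel centred at about (250,208), the knob at (289,198), and the bottles well clear to the right. Descending over the knob and gripping.

Call:
apply_moves:
  linear:
    - [-0.002,0.003,0.04]
    - [0,0.003,0.04]
    - [0,0,0.035]
    - [0,0,0.02]
    - [0,0,0.01]
    - [0,0,0]
  twist:
    - [0,0,0]
    - [0,0,0]
    - [0,0,0]
    - [0,0,0]
    - [0,0,0]
    - [0,0,0]

```text
t: 27.3
tcp_pos: [494.2, 361.4, 68.5]
ee_rot: [-2.312, -2.117, 0.009]
ft_force: [-1.0, -0.2, 0.3]
opening: 39.6
grip_force: 0.0
```

Call:
apply_moves:
  linear:
    - [0,0,0]
    - [0,0,0]
    - [0,0,0]
    - [0,0,0]
  twist:
    - [0,0,0]
    - [0,0,0]
    - [0,0,0]
    - [0,0,0]
  grip: 0.0
  force: 40

```text
t: 27.7
tcp_pos: [493.5, 362.6, 70.8]
ee_rot: [-2.309, -2.117, 0.008]
ft_force: [-5.5, -2.9, 4.0]
opening: 16.4
grip_force: 39.0
```

```bash
python3 - <<'E'
from h import *
s=readout.get_state();p=s["tcp_pos"];print(p,s["ft_force"],s["opening"],R.from_rotvec(s["ee_rot"]).as_matrix().round(3)[:,0])
C=np.array([461,352.5]);a0=np.arctan2(*(np.array([494.4,362.6])-C)[::-1]);k=C+36*np.array([np.cos(a0),np.sin(a0)])
off=np.array([0,0])
S=[]
for i in range(1,38):
    a=a0-np.radians(10*i);S.append(((*(p[:2]+C+36*np.array([np.cos(a),np.sin(a)])-k),p[2]),85,1))
plan(S,start=(p,85))
E
```

```text
[493.54605484 362.55576966  70.82540374] [-5.54629294 -2.88377692  4.00677428] 16.38453616731647 [0.086 0.996 0.002]
{"linear":[[-0.006,0.002,0.0],[-0.006,0.001,0.0],[-0.007,-0.001,0.0],[-0.006,-0.001,0.0],[-0.005,-0.003,0.0],[-0.006,-0.003,0.0],[-0.004,-0.004,0.0],[-0.004,-0.005,0.0]],"twist":[[0.0,0.0,0.0],[0.0,0.0,0.0],[0.0,0.0,0.0],[0.0,0.0,0.0],[0.0,0.0,0.0],[0.0,0.0,0.0],[0.0,0.0,0.0],[0.0,0.0,0.0]]}
{"linear":[[-0.003,-0.006,0.0],[-0.002,-0.006,0.0],[0.0,-0.006,0.0],[0.0,-0.007,0.0],[0.001,-0.006,0.0],[0.003,-0.005,0.0],[0.003,-0.006,0.0],[0.005,-0.004,0.0]],"twist":[[0.0,0.0,0.0],[0.0,0.0,0.0],[0.0,0.0,0.0],[0.0,0.0,0.0],[0.0,0.0,0.0],[0.0,0.0,0.0],[0.0,0.0,0.0],[0.0,0.0,0.0]]}
{"linear":[[0.005,-0.004,0.0],[0.005,-0.003,0.0],[0.006,-0.002,0.0],[0.006,0.0,0.0],[0.007,0.0,0.0],[0.006,0.001,0.0],[0.006,0.003,0.0],[0.005,0.003,0.0]],"twist":[[0.0,0.0,0.0],[0.0,0.0,0.0],[0.0,0.0,0.0],[0.0,0.0,0.0],[0.0,0.0,0.0],[0.0,0.0,0.0],[0.0,0.0,0.0],[0.0,0.0,0.0]]}
{"linear":[[0.004,0.005,0.0],[0.004,0.005,0.0],[0.003,0.005,0.0],[0.002,0.006,0.0],[0.001,0.006,0.0],[-0.001,0.007,0.0],[-0.001,0.006,0.0],[-0.003,0.006,0.0]],"twist":[[0.0,0.0,0.0],[0.0,0.0,0.0],[0.0,0.0,0.0],[0.0,0.0,0.0],[0.0,0.0,0.0],[0.0,0.0,0.0],[0.0,0.0,0.0],[0.0,0.0,0.0]]}
{"linear":[[-0.003,0.005,0.0],[-0.004,0.004,0.0],[-0.005,0.004,0.0],[-0.006,0.003,0.0],[-0.006,0.002,0.0]],"twist":[[0.0,0.0,0.0],[0.0,0.0,0.0],[0.0,0.0,0.0],[0.0,0.0,0.0],[0.0,0.0,0.0]]}
end [495.  356.4  70.8] [2.316 2.122 0.   ]
```

Knob gripped. Winding the first quarter turn, then checking.

Call:
apply_moves:
  linear:
    - [-0.006,0.002,0]
    - [-0.006,0.001,0]
    - [-0.007,-0.001,0]
    - [-0.006,-0.001,0]
    - [-0.005,-0.003,0]
    - [-0.006,-0.003,0]
    - [-0.004,-0.004,0]
    - [-0.004,-0.005,0]
  twist:
    - [0,0,0]
    - [0,0,0]
    - [0,0,0]
    - [0,0,0]
    - [0,0,0]
    - [0,0,0]
    - [0,0,0]
    - [0,0,0]

```text
t: 28.5
tcp_pos: [485.4, 317.1, 71.4]
ee_rot: [2.317, 2.114, 0.012]
ft_force: [20.7, -6.1, -17.9]
opening: 15.8
grip_force: 39.3
```

Call:
apply_moves:
  linear:
    - [-0.003,-0.006,0]
    - [-0.002,-0.006,0]
    - [0,-0.006,0]
    - [0,-0.007,0]
  twist:
    - [0,0,0]
    - [0,0,0]
    - [0,0,0]
    - [0,0,0]

```text
t: 28.9
tcp_pos: [459.5, 300.0, 71.1]
ee_rot: [2.321, 2.098, -0.012]
ft_force: [8.1, -36.4, 8.0]
opening: 11.3
grip_force: 41.9
```

```bash
python3 - <<'E'
from h import *
s=readout.get_state();print(s["tcp_pos"],s["ft_force"],s["opening"],s["joint_pos"].round(2))
cv2.imwrite("pics/w9.png",read_camera("wrist")[:,:,::-1])
for q in spot_point("wrist","timer_knob")[:2]: print(np.round(q["location"]),q["confidence"])
print(np.round(proj(camera_info("wrist"),(461+36*np.cos(-1.8),352.5+36*np.sin(-1.8),76))))
E
```

```text
[459.54414615 300.02855672  71.10687949] [  8.12131861 -36.39972299   7.96078162] 11.299812644945822 [-1.24  0.65  0.8   1.95 -0.62  0.81 -0.2 ]
[281. 245.] 0.85
[269. 245.]
```

View pics/w9.png

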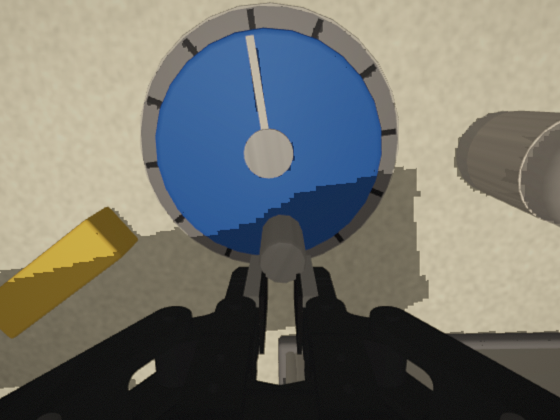

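The pointer has turned about 95° (it now points up at (250,40)), and the knob at (282,240) has slid to the pad edge. The arm is compliant sideways, so I'll re-centre and push with the pads tangential and loosely straddled.

Call:
apply_moves:
  linear:
    - [0,0,0]
    - [0,0,0]
    - [0,0,0]
    - [0,0,0]
  twist:
    - [0,0,0]
    - [0,0,0]
    - [0,0,0]
    - [0,0,0]
  grip: 0.04

```text
t: 29.4
tcp_pos: [451.6, 319.2, 70.4]
ee_rot: [-2.308, -2.12, 0.003]
ft_force: [0.2, -0.7, 0.2]
opening: 40.1
grip_force: 0.0
```

```bash
python3 - <<'E'
from h import *
s=readout.get_state();print(s["tcp_pos"],R.from_rotvec(s["ee_rot"]).as_matrix().round(3)[:,0],s["ft_force"],s["opening"],s["joint_pos"].round(2))
im=read_camera("wrist")[:,:,::-1].copy();I=camera_info("wrist")
q=spot_point("wrist","timer_knob")[0];w=onz(I,q["location"],76);print(w,q["confidence"])
C=np.array([461,352.5]);print("angle",np.degrees(np.arctan2(w[1]-C[1],w[0]-C[0])),np.linalg.norm(w[:2]-C))
m=cv2.inRange(cv2.cvtColor(im,cv2.COLOR_BGR2HSV),(102,150,50),(120,255,255))
n,l,st,ce=cv2.connectedComponentsWithStats(m);i=1+np.argmax(st[1:,4]);ys,xs=np.nonzero(l==i)
P=np.array([onz(I,t,60)[:2] for t in zip(xs,ys)],np.float32);print("wheel",cv2.minEnclosingCircle(P))
# pointer line: from (250,40) to hub (269,153)
a=onz(I,(251,42),60);b=onz(I,(269,153),60);print("pointer w9 approx")
cv2.imwrite("pics/w10.png",im)
E
```

```text
[451.58941153 319.21338878  70.38808708] [0.085 0.996 0.004] [ 0.21113917 -0.65230588  0.23416131] 40.10394469593177 [-1.25  0.65  0.78  1.94 -0.63  0.81 -0.2 ]
[456.43630092 316.73916886  76.        ] 0.83
angle -97.27261906594035 36.05085842390801
wheel ((459.5457763671875, 353.0082092285156), 46.540130615234375)
pointer w9 approx
```

```bash
cat >> h.py <<'E'
def wind(a_from,a_to,yaw0,yaw1,n,C=(460.5,352.7),z=70,r=36,start=None):
    A=np.linspace(a_from,a_to,n+1)[1:];Y=np.linspace(yaw0,yaw1,n+1)[1:]
    plan([((C[0]+r*np.cos(np.radians(a)),C[1]+r*np.sin(np.radians(a)),z),y,1) for a,y in zip(A,Y)],start=start)
E
python3 - <<'E'
from h import *
C=(460.5,352.7);a=np.radians(-97);print(C[0]+36*np.cos(a),C[1]+36*np.sin(a))
wind(-97,-237,85,-5,14,start=((456.1,317,70),85))
E
```

```text
456.1127036374147 316.9683385409124
{"linear":[[0.001,-0.006,0.0],[0.001,-0.006,0.0],[0.001,-0.006,0.0],[0.002,-0.006,0.0],[0.002,-0.006,0.0],[0.003,-0.006,0.0],[0.003,-0.006,0.0],[0.003,-0.005,0.0]],"twist":[[0.0,0.0,6.4],[0.0,0.0,6.5],[0.0,0.0,6.4],[0.0,0.0,6.4],[0.0,0.0,6.4],[0.0,0.0,6.5],[0.0,0.0,6.4],[0.0,0.0,6.4]]}
{"linear":[[0.004,-0.005,0.0],[0.004,-0.005,0.0],[0.004,-0.005,0.0],[0.005,-0.004,0.0],[0.005,-0.004,0.0],[0.005,-0.004,0.0]],"twist":[[0.0,0.0,6.5],[0.0,0.0,6.4],[0.0,0.0,6.4],[0.0,0.0,6.4],[0.0,0.0,6.5],[0.0,0.0,6.4]]}
end [441.2 383.3  70. ] [ 3.139 -0.137  0.   ]
```

Call:
apply_moves:
  linear:
    - [-0.002,0.005,0]
    - [0,0,0]
    - [0,0,0]
  twist:
    - [0,0,0]
    - [0,0,0]
    - [0,0,0]
  grip: 0.022

```text
t: 29.8
tcp_pos: [456.6, 314.9, 69.6]
ee_rot: [-2.311, -2.118, 0.006]
ft_force: [0.0, 0.4, -0.2]
opening: 22.0
grip_force: 0.0
```

Call:
apply_moves:
  linear:
    - [0.001,-0.006,0]
    - [0.001,-0.006,0]
    - [0.001,-0.006,0]
    - [0.002,-0.006,0]
    - [0.002,-0.006,0]
    - [0.003,-0.006,0]
    - [0.003,-0.006,0]
    - [0.003,-0.005,0]
  twist:
    - [0,0,6.4]
    - [0,0,6.5]
    - [0,0,6.4]
    - [0,0,6.4]
    - [0,0,6.4]
    - [0,0,6.5]
    - [0,0,6.4]
    - [0,0,6.4]

```text
t: 30.6
tcp_pos: [424.1, 347.8, 69.7]
ee_rot: [-3.006, -0.9, 0.011]
ft_force: [-0.1, -2.2, -0.7]
opening: 22.4
grip_force: 1.0
```

Call:
apply_moves:
  linear:
    - [0.004,-0.005,0]
    - [0.004,-0.005,0]
    - [0.004,-0.005,0]
    - [0.005,-0.004,0]
    - [0.005,-0.004,0]
    - [0.005,-0.004,0]
  twist:
    - [0,0,6.5]
    - [0,0,6.4]
    - [0,0,6.4]
    - [0,0,6.4]
    - [0,0,6.5]
    - [0,0,6.4]

```text
t: 31.2
tcp_pos: [440.5, 380.6, 69.3]
ee_rot: [-3.138, 0.143, 0.015]
ft_force: [-2.1, -2.4, -0.4]
opening: 22.3
grip_force: 1.1
```

```bash
cat >> h.py <<'E'
def knob(pic=None):
    s=readout.get_state();x=R.from_rotvec(s["ee_rot"]).as_matrix()[:,0];print("tcp",s["tcp_pos"].round(1),"yaw",np.degrees(np.arctan2(x[1],x[0])).round(1),s["ft_force"].round(1),round(s["opening"],1),s["joint_pos"].round(2))
    im=read_camera("wrist")[:,:,::-1].copy();I=camera_info("wrist")
    if pic: cv2.imwrite(pic,im)
    for q in spot_point("wrist","timer_knob")[:2]:
        w=onz(I,q["location"],76);C=np.array([460.5,352.7]);print("knob",np.round(q["location"]),w.round(1),round(q["confidence"],2),"angle",np.degrees(np.arctan2(w[1]-C[1],w[0]-C[0])).round(1),np.linalg.norm(w[:2]-C).round(1))
E
python3 -c "
from h import *
knob('pics/w11.png')"
```

```text
tcp [440.5 380.6  69.3] yaw -5.2 [-2.1 -2.4 -0.4] 22.3 [-1.51  0.89  1.1   1.87 -0.95  1.03 -1.65]
knob [286. 292.] [437.6 380.8  76. ] 0.65 angle 129.1 36.3
```

The push needs only 2.5 N and 248° is done. Regrip by lifting, turning back 128°, and lowering.

Call:
apply_moves:
  linear:
    - [0,0,-0.02]
    - [0,0,-0.025]
    - [0,0,0]
    - [0,0,0]
    - [0,0,0]
    - [0,0,0]
    - [0,0,0]
    - [0,0,0]
  twist:
    - [0,0,0]
    - [0,0,0]
    - [0,0,-8]
    - [0,0,-8]
    - [0,0,-8]
    - [0,0,-8]
    - [0,0,-8]
    - [0,0,-8]
  grip: 0.04

```text
t: 32.1
tcp_pos: [442.2, 381.2, 116.7]
ee_rot: [-2.912, -1.162, 0.007]
ft_force: [0.2, 0.0, 0.1]
opening: 39.4
grip_force: 0.0
```

Call:
apply_moves:
  linear:
    - [0,0,0]
    - [0,0,0]
    - [0,0,0]
    - [0,0,0]
    - [0,0,0]
    - [0,0,0]
    - [0,0,0]
    - [0,0,0]
  twist:
    - [0,0,-8]
    - [0,0,-8]
    - [0,0,-8]
    - [0,0,-8]
    - [0,0,-8]
    - [0,0,-8]
    - [0,0,-8]
    - [0,0,-8]

```text
t: 32.9
tcp_pos: [442.5, 380.9, 116.7]
ee_rot: [-1.854, -2.528, 0.0]
ft_force: [0.5, 0.4, 0.4]
opening: 40.0
grip_force: 0.0
```

Call:
apply_moves:
  linear:
    - [0,0,0]
    - [0,0,0]
    - [0,0,0]
  twist:
    - [0,0,-8]
    - [0,0,-8]
    - [0,0,0]

```text
t: 33.2
tcp_pos: [442.6, 381.0, 116.7]
ee_rot: [-1.491, -2.757, -0.002]
ft_force: [0.8, -0.2, 0.5]
opening: 40.2
grip_force: 0.0
```

```bash
python3 - <<'E'
from h import *
knob()
plan([((437.8,380.7,70),124,3)])
wind(-231,-361,124,10,15,start=((437.8,380.7,70),124))
E
```

```text
tcp [442.6 381.  116.7] yaw 123.2 [ 0.8 -0.2  0.5] 40.2 [-1.26  0.57  0.67  1.84 -0.46  0.89  0.21]
knob [273. 240.] [438.2 381.3  76. ] 0.72 angle 128.0 36.2
knob [521. 312.] [578.3 420.5  76. ] 0.57 angle 29.9 135.9
{"linear":[[0.001,-0.001,0.015],[0.0,-0.001,0.016],[0.001,-0.002,0.015]],"twist":[[-0.1,-0.1,-0.4],[0.0,-0.1,-0.4],[-0.1,-0.2,-0.3]]}
end [437.6 380.7  70.2] [1.476 2.773 0.   ]
{"linear":[[0.0,0.005,0.0],[0.0,0.006,0.0],[0.0,0.005,0.0],[0.0,0.006,0.0],[-0.001,0.005,0.0],[0.0,0.006,0.0],[-0.001,0.005,0.0],[0.0,0.005,0.0]],"twist":[[0.0,0.0,7.6],[0.0,0.0,7.6],[0.0,0.0,7.6],[0.0,0.0,7.6],[0.0,0.0,7.6],[0.0,0.0,7.6],[0.0,0.0,7.6],[0.0,0.0,7.6]]}
{"linear":[[-0.001,0.006,0.0],[-0.001,0.005,0.0],[-0.001,0.006,0.0],[-0.001,0.005,0.0],[-0.001,0.005,0.0],[-0.001,0.005,0.0],[-0.002,0.006,0.0]],"twist":[[0.0,0.0,7.6],[0.0,0.0,7.6],[0.0,0.0,7.6],[0.0,0.0,7.6],[0.0,0.0,7.6],[0.0,0.0,7.6],[0.0,0.0,7.6]]}
end [496.1 351.7  70. ] [-3.13  -0.274 -0.   ]
```

Call:
apply_moves:
  linear:
    - [0.001,-0.001,0.015]
    - [0,-0.001,0.016]
    - [0.001,-0.002,0.015]
    - [0,0,0]
  twist:
    - [0,0,-0.4]
    - [0,0,-0.4]
    - [0,0,0]
    - [0,0,0]

```text
t: 33.7
tcp_pos: [434.3, 379.1, 65.4]
ee_rot: [-1.474, -2.763, 0.011]
ft_force: [-0.4, 0.5, -0.7]
opening: 39.9
grip_force: 0.0
```

Call:
apply_moves:
  linear:
    - [0,0,0]
    - [0,0,0]
    - [0,0,0]
  twist:
    - [0,0,0]
    - [0,0,0]
    - [0,0,0]
  grip: 0.022

```text
t: 34.0
tcp_pos: [437.5, 381.0, 69.4]
ee_rot: [-1.476, -2.765, 0.0]
ft_force: [0.2, 0.6, -0.2]
opening: 21.8
grip_force: 0.0
```

Call:
apply_moves:
  linear:
    - [0,0.005,0]
    - [0,0.006,0]
    - [0,0.005,0]
    - [0,0.006,0]
    - [-0.001,0.005,0]
    - [0,0.006,0]
    - [-0.001,0.005,0]
    - [0,0.005,0]
  twist:
    - [0,0,7.6]
    - [0,0,7.6]
    - [0,0,7.6]
    - [0,0,7.6]
    - [0,0,7.6]
    - [0,0,7.6]
    - [0,0,7.6]
    - [0,0,7.6]

```text
t: 34.8
tcp_pos: [477.1, 385.3, 69.1]
ee_rot: [-2.675, -1.632, 0.008]
ft_force: [-2.3, 0.7, 1.4]
opening: 22.3
grip_force: 0.8
```

Call:
apply_moves:
  linear:
    - [-0.001,0.006,0]
    - [-0.001,0.005,0]
    - [-0.001,0.006,0]
    - [-0.001,0.005,0]
    - [-0.001,0.005,0]
    - [-0.001,0.005,0]
    - [-0.002,0.006,0]
  twist:
    - [0,0,7.6]
    - [0,0,7.6]
    - [0,0,7.6]
    - [0,0,7.6]
    - [0,0,7.6]
    - [0,0,7.6]
    - [0,0,7.6]

```text
t: 35.5
tcp_pos: [489.3, 367.0, 69.1]
ee_rot: [-3.105, -0.276, 0.023]
ft_force: [-14.1, 33.4, 5.1]
opening: 21.9
grip_force: 18.0
```

```bash
python3 -c "
from h import *
knob('pics/w12.png')"
```

```text
tcp [489.3 367.   69.1] yaw 10.2 [-14.1  33.4   5.1] 21.9 [-1.38  0.88  1.04  1.8  -0.93  1.04 -1.35]
knob [272. 279.] [491.1 372.1  76. ] 0.64 angle 32.4 36.2
```

```bash
python3 - <<'E'
from h import *
s=readout.get_state();I=camera_info("wrist")
def T(p,rv):
    M=np.eye(4);M[:3,:3]=R.from_rotvec(rv).as_matrix();M[:3,3]=p;return M
H=np.linalg.inv(T(s["tcp_pos"],s["ee_rot"]))@np.array(I["cam_to_world"])
def pointer(im,I):
    hsv=cv2.cvtColor(im,cv2.COLOR_BGR2HSV);C=np.array([460.5,352.7]);res={}
    for a in range(0,360,3):
        v=[]
        for r in range(20,40,2):
            u=proj(I,(C[0]+r*np.cos(np.radians(a)),C[1]+r*np.sin(np.radians(a)),60)).round().astype(int)
            if 0<=u[0]<560 and 0<=u[1]<420: v.append(hsv[u[1],u[0],1]<90 and hsv[u[1],u[0],2]>90)
        if len(v)>6: res[a]=np.mean(v)
    return sorted(res.items(),key=lambda t:-t[1])[:6]
print("start",pointer(cv2.imread("pics/w8.png"),dict(K=I["K"],cam_to_world=T((488.67,365.11,213.04),(-2.309,-2.121,.011))@H)))
print("now",pointer(cv2.imread("pics/w12.png"),I))
top=read_camera("top");t=spot_point("top","timer_knob");print(t[:1])
E
```

```text
start [(201, np.float64(1.0)), (204, np.float64(0.9)), (198, np.float64(0.2)), (207, np.float64(0.1)), (0, np.float64(0.0)), (3, np.float64(0.0))]
now [(210, np.float64(0.4)), (213, np.float64(0.2)), (0, np.float64(0.0)), (3, np.float64(0.0)), (6, np.float64(0.0)), (9, np.float64(0.0))]
[{'location': [144.9, 223.2], 'confidence': 0.56}]
```

Call:
apply_moves:
  linear:
    - [-0.001,0.003,0]
    - [0,0.002,0]
    - [0,0,0]
    - [0,0,0]
  twist:
    - [0,0,0]
    - [0,0,0]
    - [0,0,0]
    - [0,0,0]

```text
t: 36.1
tcp_pos: [489.3, 367.0, 69.2]
ee_rot: [-3.1, -0.291, 0.019]
ft_force: [-8.2, 34.2, -0.9]
opening: 22.0
grip_force: 17.7
```

```bash
python3 -c "
from h import *
knob('pics/w13.png')"
```

```text
tcp [489.3 367.   69.2] yaw 10.8 [-8.2 34.2 -0.9] 22.0 [-1.37  0.88  1.04  1.8  -0.93  1.03 -1.33]
knob [273. 279.] [490.9 371.2  76. ] 0.88 angle 31.4 35.6
```

```bash
python3 - <<'E'
from h import *
plan([((489,368,130),10,3),((488.7,365.1,213),85,10)],start=((489.3,367,69.2),10.5))
E
```

```text
{"linear":[[0.0,0.0,-0.02],[0.0,-0.001,-0.02],[0.0,0.0,-0.021],[0.0,0.0,-0.008],[0.0,0.0,-0.008],[0.0,0.0,-0.008],[0.0,0.0,-0.008],[0.0,0.0,-0.008]],"twist":[[0.0,0.0,0.2],[0.0,0.0,0.2],[0.0,0.0,0.1],[0.0,0.0,-7.5],[0.0,0.0,-7.5],[0.0,0.0,-7.5],[0.0,0.0,-7.5],[0.0,0.0,-7.5]]}
{"linear":[[0.0,0.0,-0.009],[-0.001,0.0,-0.008],[-0.001,0.0,-0.009],[0.0,0.0,-0.008],[-0.001,0.001,-0.009]],"twist":[[0.0,0.0,-7.5],[0.0,0.0,-7.5],[0.0,0.0,-7.5],[0.0,0.0,-7.5],[0.0,0.0,-7.5]]}
end [488.8 365.1 213.2] [ 2.316  2.122 -0.   ]
```

Call:
apply_moves:
  linear:
    - [0,-0.007,0]
    - [0,-0.007,0]
    - [0,0,0]
    - [0,0,-0.02]
    - [0,0,-0.02]
    - [0,0,-0.021]
  twist:
    - [0,0,0]
    - [0,0,0]
    - [0,0,0]
    - [0,0,0]
    - [0,0,0]
    - [0,0,0]
  grip: 0.026

```text
t: 36.8
tcp_pos: [493.5, 359.3, 130.5]
ee_rot: [-3.128, -0.268, 0.01]
ft_force: [0.6, -0.5, 0.9]
opening: 25.9
grip_force: 0.0
```

Call:
apply_moves:
  linear:
    - [0,0,-0.008]
    - [0,0,-0.008]
    - [0,0,-0.008]
    - [0,0,-0.008]
    - [0,0,-0.008]
    - [0,0,-0.009]
    - [0,0,-0.008]
    - [0,0,-0.009]
  twist:
    - [0,0,-7.5]
    - [0,0,-7.5]
    - [0,0,-7.5]
    - [0,0,-7.5]
    - [0,0,-7.5]
    - [0,0,-7.5]
    - [0,0,-7.5]
    - [0,0,-7.5]

```text
t: 37.6
tcp_pos: [494.5, 358.3, 196.4]
ee_rot: [-2.569, -1.799, 0.006]
ft_force: [0.4, 1.0, 0.0]
opening: 26.1
grip_force: 0.0
```

Call:
apply_moves:
  linear:
    - [0,0,-0.008]
    - [0,0,-0.009]
    - [0,0,0]
    - [0,0,0]
  twist:
    - [0,0,-7.5]
    - [0,0,-7.5]
    - [0,0,0]
    - [0,0,0]

```text
t: 38.0
tcp_pos: [494.3, 359.0, 212.8]
ee_rot: [-2.32, -2.109, 0.005]
ft_force: [-0.2, 0.4, -0.7]
opening: 26.2
grip_force: 0.0
```

```bash
cat >> h.py <<'E'
def pointer(im,I,C=(460.8,352.6)):
    """mean angle (deg) of the pale pointer on the wheel, pixels 20..40 mm from the axis on z=60"""
    hsv=cv2.cvtColor(im,cv2.COLOR_BGR2HSV);best=[]
    for a in np.arange(170,240,1.0):
        v=[]
        for r in np.arange(20,40,1.):
            u=proj(I,(C[0]+r*np.cos(np.radians(a)),C[1]+r*np.sin(np.radians(a)),60)).round().astype(int)
            v.append(hsv[u[1],u[0],1]<100 and hsv[u[1],u[0],2]>80)
        best.append((a,np.mean(v)))
    b=np.array(best);return round(float((b[:,0]*b[:,1]).sum()/b[:,1].sum()),1),b[:,1].max()
E
python3 - <<'E'
from h import *
knob("pics/w14.png")
s=readout.get_state();I=camera_info("wrist")
def T(p,rv):
    M=np.eye(4);M[:3,:3]=R.from_rotvec(rv).as_matrix();M[:3,3]=p;return M
H=np.linalg.inv(T(s["tcp_pos"],s["ee_rot"]))@np.array(I["cam_to_world"])
I0=dict(K=I["K"],cam_to_world=T((488.67,365.11,213.04),(-2.309,-2.121,.011))@H)
print("start",pointer(cv2.imread("pics/w8.png"),I0));print("now",pointer(cv2.imread("pics/w14.png"),I))
for n,i in(("w8",I0),("w14",I)):
    m=cv2.inRange(cv2.cvtColor(cv2.imread(f"pics/{n}.png"),cv2.COLOR_BGR2HSV),(102,150,50),(120,255,255))
    k,l,st,ce=cv2.connectedComponentsWithStats(m);j=1+np.argmax(st[1:,4]);ys,xs=np.nonzero(l==j)
    print(n,cv2.minEnclosingCircle(np.array([onz(i,t,60)[:2] for t in zip(xs,ys)],np.float32)))
E
```

```text
tcp [494.3 359.  212.8] yaw 84.5 [-0.2  0.4 -0.7] 26.2 [-1.32  0.57  0.92  1.7  -0.5   1.13 -0.35]
knob [275. 185.] [490.  371.1  76. ] 0.64 angle 32.0 34.7
start (201.1, np.float64(1.0))
now (209.5, np.float64(1.0))
w8 ((460.7216491699219, 353.60308837890625), 47.31715393066406)
w14 ((459.9278259277344, 353.9505310058594), 47.182193756103516)
```

```bash
python3 - <<'E'
from h import *
s=readout.get_state();I=camera_info("wrist")
def T(p,rv):
    M=np.eye(4);M[:3,:3]=R.from_rotvec(rv).as_matrix();M[:3,3]=p;return M
H=np.linalg.inv(T(s["tcp_pos"],s["ee_rot"]))@np.array(I["cam_to_world"])
I0=dict(K=I["K"],cam_to_world=T((488.67,365.11,213.04),(-2.309,-2.121,.011))@H)
rows=[]
for z in(60,92):
    row=[]
    for n,i in(("w8",I0),("w14",I)):
        # world window x 405..525 (right), y 410..295 (down): 3.33 px/mm
        W=[(405,400),(525,400),(525,310),(405,310)];src=np.float32([proj(i,(*w,z)) for w in W])
        Hm=cv2.getPerspectiveTransform(src,np.float32([(0,0),(400,0),(400,300),(0,300)]))
        a=cv2.warpPerspective(cv2.imread(f"pics/{n}.png"),Hm,(400,300))
        c=(int((460.5-405)*10/3),int((400-353.2)*10/3))
        for d in range(0,360,10): cv2.circle(a,(int(c[0]+36*10/3*np.cos(np.radians(d))),int(c[1]-36*10/3*np.sin(np.radians(d)))),1,(0,255,255),-1)
        cv2.line(a,c,(c[0]+150,c[1]),(0,0,255),1);row.append(a)
    rows.append(np.hstack(row))
cv2.imwrite("pics/cmp.png",np.vstack(rows))
E
```

```text
(no output)
```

View pics/cmp.png

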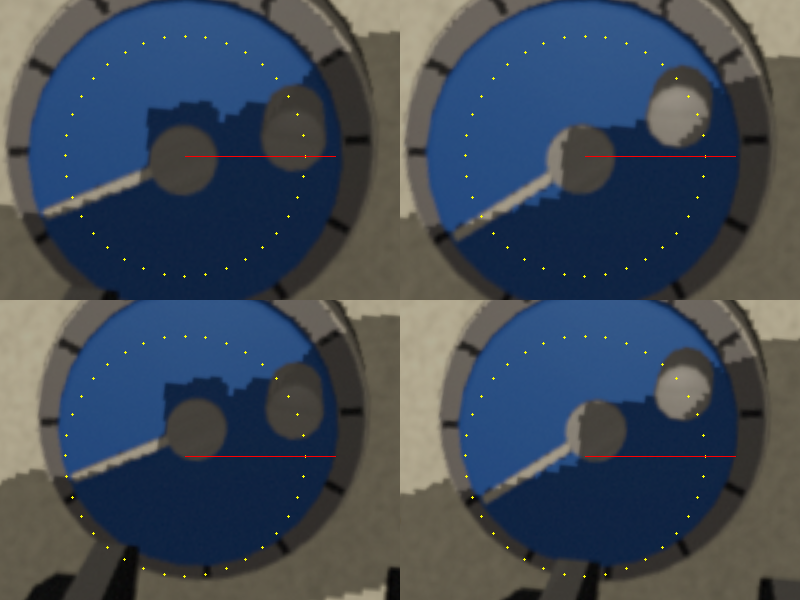

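The composite shows the pointer turned from about 21° (42,213) to about 32° (457,237), so roughly 349–351° in total. I'll push again with the pads square to the motion to make sure it is on its stop.

```bash
python3 - <<'E'
from h import *
plan([((491,372.4,120),33,7),((491,372.4,69),33,3)])
E
```

```text
{"linear":[[0.002,0.0,0.013],[0.002,-0.001,0.013],[0.002,-0.001,0.013],[0.001,-0.001,0.013],[0.001,-0.001,0.013],[0.001,-0.002,0.014],[0.001,-0.002,0.013],[0.0,0.0,0.017]],"twist":[[-0.1,0.0,7.4],[-0.1,0.0,7.4],[0.0,0.0,7.4],[-0.1,0.0,7.4],[0.0,0.0,7.3],[-0.1,0.1,7.4],[0.0,0.0,7.3],[0.0,0.0,0.0]]}
{"linear":[[0.0,0.0,0.017],[0.0,0.0,0.017]],"twist":[[0.0,0.0,0.0],[0.0,0.0,0.0]]}
end [490.7 372.7  69. ] [-3.012e+00 -8.930e-01  1.000e-03]
```

Call:
apply_moves:
  linear:
    - [0.002,0,0.013]
    - [0.002,-0.001,0.013]
    - [0.002,-0.001,0.013]
    - [0.001,-0.001,0.013]
    - [0.001,-0.001,0.013]
    - [0.001,-0.002,0.014]
    - [0.001,-0.002,0.013]
    - [0,0,0]
  twist:
    - [0,0,7.4]
    - [0,0,7.4]
    - [0,0,7.4]
    - [0,0,7.4]
    - [0,0,7.3]
    - [0,0,7.4]
    - [0,0,7.3]
    - [0,0,0]
  grip: 0.04

```text
t: 38.9
tcp_pos: [488.7, 373.0, 117.8]
ee_rot: [-3.01, -0.895, 0.016]
ft_force: [-0.1, -0.3, 0.6]
opening: 39.9
grip_force: 0.0
```

Call:
apply_moves:
  linear:
    - [0,0,0.017]
    - [0,0,0.017]
    - [0,0,0.017]
    - [0,0,0]
  twist:
    - [0,0,0]
    - [0,0,0]
    - [0,0,0]
    - [0,0,0]

```text
t: 39.3
tcp_pos: [488.1, 372.6, 66.4]
ee_rot: [-3.007, -0.898, 0.017]
ft_force: [0.1, -0.1, -0.2]
opening: 40.0
grip_force: 0.0
```

Call:
apply_moves:
  linear:
    - [0,0,0]
    - [0,0,0]
    - [0,0,0]
    - [0,0,0]
  twist:
    - [0,0,0]
    - [0,0,0]
    - [0,0,0]
    - [0,0,0]
  grip: 0.0
  force: 30

```text
t: 39.7
tcp_pos: [490.6, 373.1, 69.9]
ee_rot: [-3.007, -0.897, 0.008]
ft_force: [1.5, -1.4, -2.4]
opening: 16.9
grip_force: 29.5
```

Call:
apply_moves:
  linear:
    - [0,0.004,0]
    - [0,0.004,0]
    - [-0.001,0.004,0]
    - [0,0,0]
    - [0,0,0]
  twist:
    - [0,0,3]
    - [0,0,3]
    - [0,0,3]
    - [0,0,0]
    - [0,0,0]

```text
t: 40.2
tcp_pos: [491.5, 370.4, 69.8]
ee_rot: [-3.056, -0.666, 0.016]
ft_force: [-7.1, 11.8, 0.7]
opening: 16.9
grip_force: 30.5
```

Call:
apply_moves:
  linear:
    - [-0.001,0.004,0]
    - [-0.001,0.004,0]
    - [-0.001,0.004,0]
    - [0,0,0]
    - [0,0,0]
  twist:
    - [0,0,3]
    - [0,0,3]
    - [0,0,3]
    - [0,0,0]
    - [0,0,0]

```text
t: 40.7
tcp_pos: [490.3, 369.6, 69.9]
ee_rot: [-3.084, -0.436, 0.019]
ft_force: [-10.1, 30.8, -1.4]
opening: 16.9
grip_force: 31.9
```

The stop is at about 29°. The 14 mm back-off had nudged the knob back earlier, so this time I open in place and lift straight up.

Call:
apply_moves:
  linear:
    - [0,0,0]
    - [0,0,0]
    - [0,0,0]
    - [0,0,0]
    - [0,0,-0.02]
    - [0,0,-0.03]
    - [0,0,-0.04]
    - [0,0,-0.04]
  twist:
    - [0,0,0]
    - [0,0,0]
    - [0,0,0]
    - [0,0,0]
    - [0,0,0]
    - [0,0,0]
    - [0,0,0]
    - [0,0,0]
  grip: 0.04

```text
t: 41.5
tcp_pos: [497.2, 350.7, 201.1]
ee_rot: [-3.11, -0.417, 0.012]
ft_force: [0.7, 0.7, 1.0]
opening: 39.9
grip_force: 0.0
```

Call:
apply_moves:
  linear:
    - [0,0,-0.013]
    - [0,0,0]
    - [0,0,0]
    - [0,0,0]
    - [0,0,0]
    - [0,0,0]
    - [0,0,0]
    - [0,0,0]
  twist:
    - [0,0,-8]
    - [0,0,-8]
    - [0,0,-8]
    - [0,0,-8]
    - [0,0,-8]
    - [0,0,-8]
    - [0,0,-8]
    - [0,0,-8]

```text
t: 42.3
tcp_pos: [497.7, 350.7, 213.2]
ee_rot: [-2.408, -2.005, 0.005]
ft_force: [0.2, -0.4, -0.9]
opening: 39.9
grip_force: 0.0
```

Call:
apply_moves:
  linear:
    - [0,0,0]
    - [0,0,0]
    - [0,0,0]
  twist:
    - [0,0,-5]
    - [0,0,0]
    - [0,0,0]

```text
t: 42.6
tcp_pos: [497.8, 350.5, 212.9]
ee_rot: [-2.327, -2.099, 0.005]
ft_force: [-0.0, -0.7, -0.1]
opening: 39.9
grip_force: 0.0
```

```bash
python3 - <<'E'
from h import *
knob("pics/w15.png");I=camera_info("wrist");s=readout.get_state()
print("now",pointer(cv2.imread("pics/w15.png"),I,C=(460.3,353.7)))
def T(p,rv):
    M=np.eye(4);M[:3,:3]=R.from_rotvec(rv).as_matrix();M[:3,3]=p;return M
H=np.linalg.inv(T(s["tcp_pos"],s["ee_rot"]))@np.array(I["cam_to_world"])
I0=dict(K=I["K"],cam_to_world=T((488.67,365.11,213.04),(-2.309,-2.121,.011))@H)
print("start",pointer(cv2.imread("pics/w8.png"),I0,C=(460.7,353.6)))
E
```

```text
tcp [497.8 350.5 212.9] yaw 84.1 [-0.  -0.7 -0.1] 39.9 [-1.31  0.57  0.92  1.71 -0.5   1.12 -0.34]
knob [270. 177.] [490.8 369.2  76. ] 0.89 angle 28.6 34.5
knob [244. 178.] [470.4 370.2  76. ] 0.48 angle 60.4 20.2
now (213.8, np.float64(1.0))
start (203.2, np.float64(1.0))
```

```bash
python3 - <<'E'
from h import *
I=camera_info("wrist");s=readout.get_state()
def T(p,rv):
    M=np.eye(4);M[:3,:3]=R.from_rotvec(rv).as_matrix();M[:3,3]=p;return M
H=np.linalg.inv(T(s["tcp_pos"],s["ee_rot"]))@np.array(I["cam_to_world"])
P={"w8":((488.67,365.11,213.04),(-2.309,-2.121,.011)),"w14":((494.3,359.0,212.8),(-2.32,-2.109,.005)),"w15":(s["tcp_pos"],s["ee_rot"])}
for n,p in P.items():
    i=dict(K=I["K"],cam_to_world=T(*p)@H);im=cv2.imread(f"pics/{n}.png")
    W=[(400,413),(520,413),(520,293),(400,293)];src=np.float32([proj(i,(*w,60)) for w in W])
    a=cv2.warpPerspective(im,cv2.getPerspectiveTransform(src,np.float32([(0,0),(960,0),(960,960),(0,960)])),(960,960))
    h=cv2.cvtColor(a,cv2.COLOR_BGR2HSV);blue=cv2.inRange(h,(102,120,30),(120,255,255))
    ys,xs=np.nonzero(blue);hull=cv2.convexHull(np.stack([xs,ys],1).astype(np.int32));c,r=cv2.minEnclosingCircle(hull)
    yy,xx=np.mgrid[:960,:960];d=np.hypot(xx-c[0],yy-c[1])/8;ang=np.degrees(np.arctan2(-(yy-c[1]),xx-c[0]))%360
    m=(blue==0)&(d>16)&(d<42)&(ang>180)&(ang<250)
    k,l,st,ce=cv2.connectedComponentsWithStats(m.astype(np.uint8));j=1+np.argmax(st[1:,4]);ys,xs=np.nonzero(l==j)
    v=cv2.fitLine(np.stack([xs,ys],1).astype(np.float32),cv2.DIST_L2,0,.01,.01).ravel()
    print(n,"c",400+c[0]/8,413-c[1]/8,r/8,"line",np.degrees(np.arctan2(-v[1],v[0]))%180,"pos",np.median(ang[l==j]),st[j,4])
E
```

```text
w8 c 460.21448135375977 353.5789337158203 47.77808380126953 line 21.581478 pos 203.90680060503158 7521
w14 c 460.54399490356445 353.3823013305664 47.73362350463867 line 31.874294 pos 212.69813469329574 7292
w15 c 460.63756561279297 353.0009765625 47.65394973754883 line 32.026196 pos 212.23039936863327 7329
```

Two pushes at different hand angles ended at exactly the same place with about 33 N, so the wheel is on its stop. Now the tray.

```bash
cat >> h.py <<'E'
def circ(n,cams=("top","side")):
    for c in cams:
        read_camera(c);I=camera_info(c)
        z={"tray":16,"mat":0}[n]
        for o in outline_of(c,n)[:1]:
            reg=o["region"].astype(np.uint8);k,l,st,ce=cv2.connectedComponentsWithStats(reg);j=1+np.argmax(st[1:,4]);ys,xs=np.nonzero(l==j)
            P=np.array([onz(I,p,z)[:2] for p in zip(xs,ys)],np.float32);print(n,c,round(o["confidence"],2),np.round(cv2.minEnclosingCircle(P)[0],1),round(cv2.minEnclosingCircle(P)[1],1))
E
python3 - <<'E'
from h import *
circ("tray");circ("mat")
I=camera_info("top");im=read_camera("top")[:,:,::-1];h=cv2.cvtColor(im.copy(),cv2.COLOR_BGR2HSV)
m=cv2.inRange(h,(14,90,80),(24,255,255));k,l,st,ce=cv2.connectedComponentsWithStats(m)
for j in range(1,k):
    if st[j,4]>300:
        ys,xs=np.nonzero(l==j);P=np.array([onz(I,p,16)[:2] for p in zip(xs,ys)],np.float32);print(cv2.minEnclosingCircle(P))
plan([((440,-150,215),40,16),((450,-268,120),9,7)])
E
```

```text
tray top 0.71 [ 380.2 -291.2] 116.3
tray side 0.96 [ 382.8 -303.4] 121.0
mat top 0.89 [ 563.4 -247.5] 135.3
mat side 0.71 [ 564.9 -248.8] 135.5
((379.3000183105469, -292.9176025390625), 117.59844207763672)
((282.3941650390625, -677.3038940429688), 139.33460998535156)
((324.62689208984375, 285.3448486328125), 49.92760467529297)
{"linear":[[-0.031,0.0,0.0],[-0.031,0.001,0.0],[-0.031,0.003,0.0],[-0.031,0.004,0.0],[-0.031,0.006,0.0],[-0.031,0.007,0.0],[-0.03,0.009,0.0],[-0.03,0.01,0.0]],"twist":[[0.0,0.0,2.8],[0.0,0.0,2.8],[0.0,0.0,2.8],[0.0,0.0,2.8],[0.0,0.0,2.8],[0.0,0.0,2.7],[0.0,0.0,2.8],[0.0,0.0,2.7]]}
{"linear":[[-0.029,0.011,0.0],[-0.029,0.013,0.0],[-0.028,0.014,-0.001],[-0.028,0.016,0.0],[-0.027,0.017,-0.001],[-0.026,0.018,0.0],[-0.025,0.019,-0.001],[-0.024,0.021,0.0]],"twist":[[-0.1,0.0,2.8],[0.0,0.0,2.7],[-0.1,0.0,2.8],[0.0,0.0,2.7],[-0.1,0.0,2.8],[0.0,0.1,2.7],[-0.1,0.0,2.8],[0.0,0.1,2.7]]}
{"linear":[[-0.01,0.014,0.014],[-0.009,0.014,0.013],[-0.007,0.015,0.014],[-0.006,0.016,0.013],[-0.005,0.016,0.014],[-0.004,0.016,0.013],[-0.003,0.017,0.014]],"twist":[[0.0,0.0,4.4],[0.0,0.0,4.4],[0.0,0.0,4.4],[0.0,0.0,4.5],[0.0,0.0,4.4],[0.0,0.0,4.5],[0.0,0.0,4.4]]}
end [ 449.5 -267.9  119.8] [-3.131e+00 -2.470e-01 -1.000e-03]
```

The tray was knocked to about (380,-292) and the mat is at (564,-248). I'll drag it by pushing its leading rim from inside.

```bash
python3 - <<'E'
from h import *
plan([((440,-100,215),30,12),((438,-278,100),13.5,6),((438,-278,9),13.5,4),((661,-224.6,9),13.5,20)])
E
```

```text
{"linear":[[-0.038,-0.001,0.0],[-0.038,0.002,0.0],[-0.037,0.005,0.0],[-0.037,0.008,0.0],[-0.036,0.011,0.0],[-0.035,0.013,0.0],[-0.034,0.016,-0.001],[-0.033,0.019,0.0]],"twist":[[0.0,0.0,4.5],[0.0,0.0,4.5],[0.0,0.0,4.5],[0.0,0.0,4.5],[-0.1,0.0,4.5],[0.0,0.0,4.5],[-0.1,0.0,4.5],[0.0,0.0,4.5]]}
{"linear":[[-0.031,0.021,-0.001],[-0.03,0.024,0.0],[-0.027,0.026,-0.001],[-0.026,0.029,0.0],[-0.015,0.025,0.019],[-0.014,0.026,0.019],[-0.013,0.027,0.019],[-0.011,0.028,0.019]],"twist":[[0.0,0.0,4.6],[-0.1,0.1,4.5],[0.0,0.0,4.6],[-0.1,0.1,4.5],[0.0,0.0,2.8],[0.0,0.0,2.7],[0.0,0.0,2.8],[0.0,0.0,2.7]]}
{"linear":[[-0.01,0.028,0.019],[-0.008,0.028,0.02],[0.0,0.0,0.023],[0.0,0.0,0.023],[0.0,0.0,0.022],[0.0,0.0,0.023],[0.011,0.0,0.0],[0.011,0.0,0.0]],"twist":[[0.0,0.0,2.8],[0.0,0.0,2.7],[0.0,0.0,0.0],[0.0,0.0,0.0],[0.0,0.0,0.0],[0.0,0.0,0.0],[0.0,0.0,0.0],[0.0,0.0,0.0]]}
{"linear":[[0.012,0.0,0.0],[0.011,0.0,0.0],[0.012,0.0,0.0],[0.011,0.0,0.0],[0.012,0.0,0.0],[0.011,0.0,0.0],[0.012,0.0,0.0],[0.011,0.0,0.0]],"twist":[[0.0,0.0,0.0],[0.0,0.0,0.0],[0.0,0.0,0.0],[0.0,0.0,0.0],[0.0,0.0,0.0],[0.0,0.0,0.0],[0.0,0.0,0.0],[0.0,0.0,0.0]]}
{"linear":[[0.012,0.0,0.0],[0.011,0.0,0.0],[0.012,0.0,0.0],[0.011,0.0,0.0],[0.012,0.0,0.0],[0.011,0.0,0.0],[0.012,0.0,0.0],[0.011,0.0,0.0]],"twist":[[0.0,0.0,0.0],[0.0,0.0,0.0],[0.0,0.0,0.0],[0.0,0.0,0.0],[0.0,0.0,0.0],[0.0,0.0,0.0],[0.0,0.0,0.0],[0.0,0.0,0.0]]}
{"linear":[[0.012,0.0,0.0],[0.011,0.0,0.0]],"twist":[[0.0,0.0,0.0],[0.0,0.0,0.0]]}
end [ 660.8 -224.3    9. ] [3.12e+00 3.70e-01 1.00e-03]
```

Call:
apply_moves:
  linear:
    - [-0.038,-0.001,0]
    - [-0.038,0.002,0]
    - [-0.037,0.005,0]
    - [-0.037,0.008,0]
    - [-0.036,0.011,0]
    - [-0.035,0.013,0]
    - [-0.034,0.016,0]
    - [-0.033,0.019,0]
  twist:
    - [0,0,4.5]
    - [0,0,4.5]
    - [0,0,4.5]
    - [0,0,4.5]
    - [0,0,4.5]
    - [0,0,4.5]
    - [0,0,4.5]
    - [0,0,4.5]
  grip: 0.0

```text
t: 43.95
tcp_pos: [459.2, 49.5, 212.0]
ee_rot: [-2.864, -1.277, 0.008]
ft_force: [1.1, 0.2, 0.1]
opening: 0.2
grip_force: 0.0
```

Call:
apply_moves:
  linear:
    - [-0.031,0.021,0]
    - [-0.03,0.024,0]
    - [-0.027,0.026,0]
    - [-0.026,0.029,0]
    - [-0.015,0.025,0.019]
    - [-0.014,0.026,0.019]
    - [-0.013,0.027,0.019]
    - [-0.011,0.028,0.019]
  twist:
    - [0,0,4.6]
    - [0,0,4.5]
    - [0,0,4.6]
    - [0,0,4.5]
    - [0,0,2.8]
    - [0,0,2.7]
    - [0,0,2.8]
    - [0,0,2.7]

```text
t: 44.75
tcp_pos: [437.8, -219.9, 134.6]
ee_rot: [-3.095, -0.516, 0.01]
ft_force: [0.5, -0.3, 0.4]
opening: 0.0
grip_force: 0.0
```

Call:
apply_moves:
  linear:
    - [-0.01,0.028,0.019]
    - [-0.008,0.028,0.02]
    - [0,0,0]
    - [0,0,0]
  twist:
    - [0,0,2.8]
    - [0,0,2.7]
    - [0,0,0]
    - [0,0,0]

```text
t: 45.15
tcp_pos: [436.5, -278.3, 95.9]
ee_rot: [-3.116, -0.367, 0.013]
ft_force: [0.3, 0.3, -0.1]
opening: -0.0
grip_force: 0.0
```

```bash
python3 - <<'E'
from h import *
s=readout.get_state();x=R.from_rotvec(s["ee_rot"]).as_matrix()[:,0];print(s["tcp_pos"],np.degrees(np.arctan2(x[1],x[0])),s["joint_pos"].round(2))
circ("tray",("wrist","side"))
plan([((440,-278,9),13.5,4)])
E
```

```text
[ 436.53630323 -278.32608285   95.90459128] 13.42531644564618 [-0.26  0.66  1.02  2.02 -0.73  0.9  -0.17]
tray wrist 0.83 [ 383.  -291.4] 114.2
tray side 0.93 [ 382.2 -303.5] 120.7
{"linear":[[0.0,0.001,0.022],[0.001,0.0,0.022],[0.0,0.001,0.022],[0.001,0.0,0.022]],"twist":[[-0.1,0.1,0.0],[-0.1,0.1,0.1],[0.0,0.1,0.0],[-0.1,0.0,0.1]]}
end [ 440.4 -277.6    8.8] [ 3.119  0.369 -0.   ]
```

Call:
apply_moves:
  linear:
    - [0,0,0.03]
    - [0,0,0.03]
    - [0,0,0.02]
    - [0,0,0.006]
    - [0,0,0]
  twist:
    - [0,0,0]
    - [0,0,0]
    - [0,0,0]
    - [0,0,0]
    - [0,0,0]

```text
t: 45.85
tcp_pos: [436.9, -276.4, 10.2]
ee_rot: [-3.115, -0.372, 0.012]
ft_force: [0.1, -0.1, 0.3]
opening: 0.1
grip_force: 0.0
```

Call:
apply_moves:
  linear:
    - [0.012,0,0]
    - [0.012,0,0]
    - [0.008,0,0]
    - [0.01,0,0]
    - [0.01,0,0]
    - [0.012,0,0]
    - [0.012,0,0]
    - [0.012,0,0]
  twist:
    - [0,0,0]
    - [0,0,0]
    - [0,0,0]
    - [0,0,0]
    - [0,0,0]
    - [0,0,0]
    - [0,0,0]
    - [0,0,0]

```text
t: 46.65
tcp_pos: [520.1, -258.0, 9.8]
ee_rot: [-3.117, -0.367, 0.017]
ft_force: [-7.7, -1.4, 4.8]
opening: -0.2
grip_force: 3.5
```

```bash
python3 - <<'E'
from h import *
s=readout.get_state();print(s["tcp_pos"],s["ft_force"].round(1))
circ("tray",("top","side"))
E
```

```text
[ 520.09879111 -258.04883984    9.805447  ] [-7.7 -1.4  4.8]
tray top 0.62 [ 422.8 -281.4] 116.3
tray side 0.58 [ 425.9 -292.9] 121.2
```

Call:
apply_moves:
  linear:
    - [0.012,0,0]
    - [0.012,0,0]
    - [0.012,0,0]
    - [0.012,0,0]
    - [0.012,0,0]
    - [0.012,0,0]
    - [0.012,0,0]
    - [0.012,0,0]
  twist:
    - [0,0,0]
    - [0,0,0]
    - [0,0,0]
    - [0,0,0]
    - [0,0,0]
    - [0,0,0]
    - [0,0,0]
    - [0,0,0]

```text
t: 47.65
tcp_pos: [613.2, -235.8, 9.1]
ee_rot: [-3.117, -0.366, 0.017]
ft_force: [-7.8, -1.0, 6.3]
opening: 0.0
grip_force: 3.9
```

Call:
apply_moves:
  linear:
    - [0.012,0,0]
    - [0.012,0,0]
    - [0.01,0,0]
    - [0.008,0,0]
    - [0.004,0,0]
    - [0,0,0]
    - [0,0,0]
  twist:
    - [0,0,0]
    - [0,0,0]
    - [0,0,0]
    - [0,0,0]
    - [0,0,0]
    - [0,0,0]
    - [0,0,0]

```text
t: 48.35
tcp_pos: [659.1, -224.5, 8.8]
ee_rot: [-3.117, -0.368, 0.014]
ft_force: [-4.0, -1.1, 3.1]
opening: -0.2
grip_force: 2.5
```

```bash
python3 - <<'E'
from h import *
s=readout.get_state();print(s["tcp_pos"],s["ft_force"].round(1))
circ("tray",("top","side"))
E
```

```text
[ 659.12009348 -224.48729503    8.76982882] [-4.  -1.1  3.1]
tray top 0.65 [ 561.1 -250.5] 117.2
tray side 0.61 [ 567.6 -262.1] 121.0
```

Call:
apply_moves:
  linear:
    - [-0.01,0,0]
    - [-0.01,0,0]
    - [0,0,0]
    - [0,0,-0.04]
    - [0,0,-0.045]
    - [-0.03,0,-0.045]
    - [-0.045,0,-0.045]
    - [-0.045,0,-0.03]
  twist:
    - [0,0,0]
    - [0,0,0]
    - [0,0,0]
    - [0,0,0]
    - [0,0,0]
    - [0,0,0]
    - [0,0,0]
    - [0,0,0]

```text
t: 49.35
tcp_pos: [541.2, -253.1, 201.5]
ee_rot: [-3.117, -0.373, 0.006]
ft_force: [0.2, -0.7, 0.5]
opening: -0.0
grip_force: 0.0
```

Call:
apply_moves:
  linear:
    - [-0.03,0.03,0]
    - [-0.03,0.03,0]
    - [0,0.04,0]
    - [0,0.04,0]
    - [0,0,0]
    - [0,0,0]
    - [0,0,0]
  twist:
    - [0,0,0]
    - [0,0,0]
    - [0,0,0]
    - [0,0,0]
    - [0,0,0]
    - [0,0,0]
    - [0,0,0]

```text
t: 50.05
tcp_pos: [515.3, -402.1, 198.7]
ee_rot: [-3.115, -0.371, 0.011]
ft_force: [-0.8, 0.7, 0.3]
opening: 0.0
grip_force: 0.0
```

```bash
python3 - <<'E'
from h import *
s=readout.get_state();print(s["tcp_pos"],s["ft_force"].round(1),s["t"])
circ("tray",("top","side"))
I={c:camera_info(c) for c in("top","side")}
for n in("clamp_handle","steriliser_lid_handle","timer_knob"):
    r=[]
    for c in I:
        q=spot_point(c,n)
        if q and q[0]["confidence"]>.4: r.append(ray(I[c],q[0]["location"]));print(n,c,np.round(q[0]["location"]),round(q[0]["confidence"],2))
    if len(r)==2:
        p,e=tri(r);print(n,p.round(1),round(e,1))
print([b[1:4] for b in blobs("side",*RED,99,mn=15)]);print([b[1:4] for b in blobs("top",*RED,99,mn=15)])
E
```

```text
[ 515.2757992  -402.13368538  198.69837779] [-0.8  0.7  0.3] 50.05
tray top 0.74 [ 590.4 -240.1] 110.9
tray side 0.92 [ 566.7 -262.8] 120.9
clamp_handle side [254. 207.] 0.61
steriliser_lid_handle side [250. 185.] 0.66
timer_knob top [146. 224.] 0.93
timer_knob side [246. 161.] 0.61
timer_knob [482.6 376.4  72.8] 5.0
[([256.0, 208.0], [484.1, -1.5], [16.5, 21.6]), ([218.0, 251.0], [374.1, -191.2], [28.1, 59.4])]
[]
```

The tray sits on the mat, and the clamp and lid handle are unmoved at (256,208) and (250,185) in the side view. The timer pointer is back on a dial tick at its stop. Handing in.

```bash
python3 -c "
from rig import order
print(order.hand_in())"
```

```text
the job is handed in; nothing more can be done
None
```

The job is handed in, but no verdict came back: the spatula and fork are in the box, the lid is shut, the clamp is down and the tray is on the mat. The timer was wound to a hard stop; I measured about 350° from where the wheel started, close to the 6.1 rad limit, so it passes only if the wheel began slightly wound, as the dial marks suggest.

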